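# Press the lids home on the dressing pots and tray them for the fridge

## Robot

A 6-joint arm with a two-finger parallel gripper is mounted at the origin on the work surface. World frame = base frame: x ahead of the robot, y to its left, z up, the work surface at z = 0. Lengths are in mm, angles in rad, forces in N, time in s.
With the tool pointing down it reaches from about 275 to 1000 mm from the base axis. Payload 8.4 kg.
Tool frame: the origin (TCP) lies between the finger pads; the fingertips stand 17 mm ahead of it and the grasp point (between the pads) lies 2 mm behind it; z points along the fingers, y is the line along which they close (so a half turn about z gives the same grasp; the last joint's range is limited). The gripper opens to 85 mm and grips with 20 to 120 N. Pads are 22 mm wide; open, the fingers measure 114 mm over their backs; the gripper's body (76 mm by 85 mm) begins 54 mm behind the grasp point. The pads swing forward as they close: fully open they stand 13 mm farther back than shut.
Start: joints at [1.143, 0.353, 1.633, -0, 1.155, -0.002], TCP at [258.155, 569.196, 248.281] pointing down, gripper open.
Joint ranges: [-2.63, 2.63], [-0.92, 2.1], [0.06, 2.66], [-1.3, 4.44], [0, 2.69], [-3.02, 3.02]. Speed limits (rad/s): [2.22, 2.22, 2.79, 3.14, 3.14, 3.14].

## Interface

Orientations are given as [roll, pitch, yaw] about the fixed x, y, z axes, in that order (R = Rz(yaw) Ry(pitch) Rx(roll)).
In Python, from rig import sense, grab_frame, sign_off gives the robot as it stands. The module is installed in compiled form; this text tells all that it offers.
- The arm moves only by the tool send_rows, never from a script. Its argument "moves" is a list that holds one entry, the list of rows, each a list of 7 numbers: the shift along the world's x, y, z in m, then the turn, a rotation vector about the world's x, y, z in rad, then the opening, from -1 (shut) to 1 (fully open). In form: [[[dx, dy, dz, rx, ry, rz, jaw], ...]]. A call has 1 to 10 rows; each row shifts and turns the commanded pose from where the row before left it; what a row does not reach is not made up. A row lasts 1/10 s, in which the tool goes at most 50 mm and 8.59 degrees, less where a joint would pass 70% of its speed; a pose out of reach is approached as far as the arm can. A call with a gripper value outside its range is refused whole. The fingers move at their own pace and stop on an object; "grip_force" is the grip in N (left out, the last holds). Time passes only in rows, so rows that do not move let the fingers close. It gives the time, the measured TCP pose, the force, the opening and the grip force at its end, in the units of the state.
- sense(): the state, without advancing time (a new reading comes with each control period).
- grab_frame(name): name is "side" or "top" or "wrist"; returns a dict with "img" (400x640x3 uint8, red, green, blue), "mtx" (3x3 intrinsics, pixels), "dist" ([k1, k2, p1, p2, k3] as OpenCV has them; the pictures are not rectified), "rvec" (rotation vector, rad) and "tvec" (3), from world to camera coordinates, as OpenCV has them; the wrist camera has in their place "T_tool_cam" (4x4, takes a point from camera to tool coordinates, whose origin is the TCP and whose axes are the flange's). Camera axes: x right, y down, z forward; pixel columns grow to the right and rows downward; lengths in mm; the calibration is good to about 2 mm. A picture is of the moment at which its call begins: read the wrist's pose just before it. There is no depth.
- sign_off(): hands the job in; it is judged then, once.
The state is a dict: "clock": time; "qpos": joint angles; "qvel": joint speeds; "joint_efforts": joint torques, N m; "eef_pos": TCP position; "tcp_rot": TCP orientation; "contact_force": force on the tool from outside, world axes, zero at the start; "wrist_torque": the same for the moment, N m; "opening": opening from 0.0 (shut) to 1.0 (fully open); "grasp_force": force on a finger pad.
Only numpy, scipy, OpenCV 4.12 (cv2) and the standard library are available. Lean on these libraries where they do the work, as an engineer would, in place of code of your own. Each camera call takes 0.05 s, during which the arm holds its last target. There are 200 camera calls.

## Task

Some little pots stand on the worktop with their lids only loosely started. One by one, stand each in the seat of the lever press, pull the lever down until the lid is fully home, ease the lever slowly back up to its rest (never let it fly back), and stand the pot upright in the fridge tray. Use the press for the lids, do not push or grip them with the hand, and leave the bowl, carton, jar and large tub alone; at the end the lever is at rest.

Things in the scene. Friction and masses are not known exactly. Their poses are not given: they have to be found in the camera images.
- press: Lever lid press fixed at left: grey base plate 15 mm thick (x -65 to 65, y -75 to 175 mm in its frame), a round seat with a low metal ring, two cheeks at the hinge end (120 mm tall), a sprung steel lever that stands upright at rest. Origin: on the worktop under the seat's centre; y points from the seat to the hinge, z up; its yaw varies.
- seat (a point): Centre of the press's seat floor, 15 mm above the worktop; axes those of the press. A pot stands on it inside a ring of 62 mm inner and 74 mm outer diameter, 6 mm high. With the lever at rest the space above is open: the lever stands over 90 mm to +y of the seat's centre.
- hinge (a point): Centre of the lever's hinge, 120 mm to +y of the seat, 100 mm above the worktop; the lever turns about the press's x axis. At lever value v it rises from the hinge at angle a = 1.658 - v above the press's level -y direction: its grip is at hinge + (-45, -220 cos a, 220 sin a) mm in the press's axes.
- grip (a point): Point to hold: on the lever's black round cross bar, 16 mm diameter, along the press's x, 220 mm from the hinge. The bar sticks out from the lever (20 mm wide) to -x only, clear from x -75 to -10 mm; this point is at -45 mm. At rest 319 mm above the worktop. Can be pinched firmly from above, closing along the press's y, and turns between the fingers.
- lever (a joint): Lever angle, rad: 0 = upright rest (5 degrees past vertical), 1.66 = level. A rubber nose 120 mm from the hinge meets a raised lid about 0.1 before level and has it home at level; stop at 1.688. A spring drives it back: 0.5 to 4 N at the grip, 10 N in all while a lid goes home. Over 2.5 rad/s is flying back; let go within 0.08 of rest it stays slower.
- pot1: Short round white pot, 56 mm across, 50 mm tall, straight-sided, 0.08 to 0.17 kg, with a captive flat grey press-on lid (52 mm across, 10 mm thick). Origin: centre of its underside, z up. Lid home: 60 mm tall in all; lid up: 68 to 70 mm, a dark neck shows in the gap. Two or three of the three pots are there, starting in the middle of the worktop.
- pot2: Short round white pot, 56 mm across, 50 mm tall, straight-sided, 0.08 to 0.17 kg, with a captive flat grey press-on lid (52 mm across, 10 mm thick). Origin: centre of its underside, z up. Lid home: 60 mm tall in all; lid up: 68 to 70 mm, a dark neck shows in the gap. Two or three of the three pots are there, starting in the middle of the worktop.
- pot3: Short round white pot, 56 mm across, 50 mm tall, straight-sided, 0.08 to 0.17 kg, with a captive flat grey press-on lid (52 mm across, 10 mm thick). Origin: centre of its underside, z up. Lid home: 60 mm tall in all; lid up: 68 to 70 mm, a dark neck shows in the gap. Two or three of the three pots are there, starting in the middle of the worktop.
- lid1 (a joint): How far this pot's lid stands up from home, along the pot's z: 0 = pressed fully home (its top 60 mm above the pot's underside), 0.011 = as far up as it goes; it starts at 0.008 to 0.010. A stiff push fit: it needs about 12 N and stays where it is left; it cannot come off.
- lid2 (a joint): How far this pot's lid stands up from home, along the pot's z: 0 = pressed fully home (its top 60 mm above the pot's underside), 0.011 = as far up as it goes; it starts at 0.008 to 0.010. A stiff push fit: it needs about 12 N and stays where it is left; it cannot come off.
- lid3 (a joint): How far this pot's lid stands up from home, along the pot's z: 0 = pressed fully home (its top 60 mm above the pot's underside), 0.011 = as far up as it goes; it starts at 0.008 to 0.010. A stiff push fit: it needs about 12 N and stays where it is left; it cannot come off.
- tray: Pale plastic fridge tray fixed to the worktop at right, 300 mm (its x) by 160 mm (its y), floor 4 mm thick, walls 4 mm thick and 12 mm high in all. Origin: centre of its underside. Room for three pots side by side along x, 95 mm apart.
- bowl: Bystander: white china bowl, 100 mm across, 45 mm tall. Origin: centre of underside.
- carton: Bystander: white and blue drink carton, 70 x 70 mm, 185 mm tall. Origin: centre of underside.
- jar: Bystander: jar with a brass-coloured cap, 70 mm across, 90 mm tall. Origin: centre of underside.
- bigtub: Bystander: large clear tub with a red lid, 104 mm across, 70 mm tall. Origin: centre of underside.
There are look-alikes about, which are no part of the job. What is shaped like the pot3 but green or orange is not meant.

How it is judged (in metres and radians):
On the way, in this order (a step that is already met when the one before it is completed fails the run):
1. a pot stands in the seat, the lever is down on it and its lid is home (((horizontal distance between pot1 and seat below 0.01 m and value of joint lever above 1.55 rad and value of joint lid1 below 0.0022 m) or (horizontal distance between pot2 and seat below 0.01 m and value of joint lever above 1.55 rad and value of joint lid2 below 0.0022 m) or (horizontal distance between pot3 and seat below 0.01 m and value of joint lever above 1.55 rad and value of joint lid3 below 0.0022 m))), for 0.1 s.
2. the lever has been eased back to rest after that first lid (value of joint lever below 0.12 rad), for 0.1 s.
3. the lids of all the pots are home (value of joint each of lid1, lid2, lid3 below 0.0022 m), for 0.1 s.
4. the lever is back at rest (value of joint lever below 0.12 rad), for 0.2 s.
At the end, for the whole second after the job is handed in: Every pot present stands upright (within 0.12 rad) and still on the tray's floor, its centre within 118 mm along x and 48 mm along y of the tray's centre, its lid within 2.2 mm of home, and the lever is within 0.12 rad of its rest (all of step 3 and x of pot1 in the frame of tray between -0.118 and 0.118 m and y of pot1 in the frame of tray between -0.048 and 0.048 m and z of pot1 in the frame of tray between -0.002 and 0.012 m and angle between each of pot1, pot2, pot3's own z axis and vertical below 0.12 rad and linear speed of each of pot1, pot2, pot3 below 0.02 m/s and x of pot2 in the frame of tray between -0.118 and 0.118 m and y of pot2 in the frame of tray between -0.048 and 0.048 m and z of pot2 in the frame of tray between -0.002 and 0.012 m and x of pot3 in the frame of tray between -0.118 and 0.118 m and y of pot3 in the frame of tray between -0.048 and 0.048 m and z of pot3 in the frame of tray between -0.002 and 0.012 m and value of joint lever below 0.12 rad); the robot touches nothing.
It fails at once if the lever flies back (returns faster than 2.5 rad/s) (velocity of joint lever below -2.5 rad/s).
It fails at once if a lid is pushed or gripped by the hand with more than 10 N (contact force between any of the fingers, the arm and lid1_c0 above 10 N or contact force between any of the fingers, the arm and lid2_c0 above 10 N or contact force between any of the fingers, the arm and lid3_c0 above 10 N).
It fails at once if the bowl, carton, jar or large tub is moved by more than 30 mm or tipped (distance of any of bowl, carton, jar, bigtub from where it was at the start of the episode above 0.03 m or angle between any of bowl, carton, jar, bigtub's own z axis and vertical above 0.4 rad).
Of pot1, pot2, pot3 only 2 to 3 are there at a start; the rules pass over those that are not, and their reading is None.
At some moment in a run one of pot1, pot2, pot3 may be knocked a few centimetres aside while the robot is not near it.
It also fails if it takes over 210 s, if anything falls off the work surface, if the arm or the gripper's body presses on something with over 40 N, if the wrist force passes 120 N, or if a joint passes its speed limit or range.

## Working session

There is one attempt and no reset: what is moved stays moved. The work goes in short steps, Python scripts to look and compute and a tool call to move; the robot and the scene stay as the last step left them, time stands still between calls to the robot, and variables do not carry over. Pictures are saved under pics/ and viewed, at most 14 in all, crops included, and the job is handed in when it is done.

Besides the shell and the picture viewer there is one more tool, called after ">>>" as a command line: name --argument value ..., lists and objects as JSON in quotes. send_rows: Moves the arm, as the interface text tells. Its arguments: {"type":"object","properties":{"moves":{"type":"array"},"grip_force":{"type":"number"}},"required":["moves"]}

```bash
mkdir -p pics
cat > h.py <<'E'
import numpy as np, cv2, json
from rig import sense, grab_frame, sign_off
def snap(n,f):
    s=sense(); d=grab_frame(n); cv2.imwrite('pics/'+f+'.png',d['img'][:,:,::-1])
    np.savez('pics/'+f+'.npz',**{k:np.array(v) for k,v in d.items()},pos=s['eef_pos'],rot=s['tcp_rot']); return d
def load(f): return dict(np.load('pics/'+f+'.npz'))
def ray(d,uv,z):
    p=cv2.undistortPoints(np.array(uv,float).reshape(-1,1,2),d['mtx'],d['dist']).reshape(-1,2)
    R=cv2.Rodrigues(np.array(d['rvec'],float))[0]; t=np.array(d['tvec'],float).ravel()
    c=-R.T@t; v=np.c_[p,np.ones(len(p))]@R
    return c+v*((z-c[2])/v[:,2])[:,None]
def proj(d,P): return cv2.projectPoints(np.array(P,float).reshape(-1,1,3),np.array(d['rvec'],float),np.array(d['tvec'],float),d['mtx'],d['dist'])[0].reshape(-1,2)
E
python3 - <<'E'
from h import *
print(sense())
snap('top','top0');snap('side','side0')
for f in('top0','side0'):
    d=load(f); print(f,d['mtx'].round(1).tolist(),(-cv2.Rodrigues(d['rvec'])[0].T@d['tvec'].ravel()).round())
E
```

```text
{'clock': 0.0, 'qpos': array([ 1.14262904e+00,  3.53633600e-01,  1.63419025e+00,  4.09159980e-05,
        1.15521585e+00, -2.36563521e-03]), 'qvel': array([-7.83175536e-05, -9.53622633e-04, -9.28159869e-04,  1.22348547e-05,
        5.61672446e-04,  1.09902065e-03]), 'joint_efforts': array([ 2.92840123e-03, -6.05245614e+01, -3.42076600e+01,  2.74258873e-04,
        9.23670188e-03,  1.93565526e-06]), 'eef_pos': array([257.92294421, 568.76099963, 247.54675233]), 'tcp_rot': array([-3.14014570e+00, -4.08324527e-05,  2.71577442e+00]), 'contact_force': array([-0.21030041,  1.08098503,  0.05788173]), 'wrist_torque': array([-0.04242953, -0.00858736,  0.03217787]), 'grasp_force': 0.0, 'opening': 1.0021751837938566}
top0 [[499.6, 0.0, 312.9], [0.0, 499.6, 206.9], [0.0, 0.0, 1.0]] [ 323.  -72. 1756.]
side0 [[433.0, 0.0, 320.2], [0.0, 433.0, 199.5], [0.0, 0.0, 1.0]] [ 502. -802. 1107.]
```

View pics/top0.png

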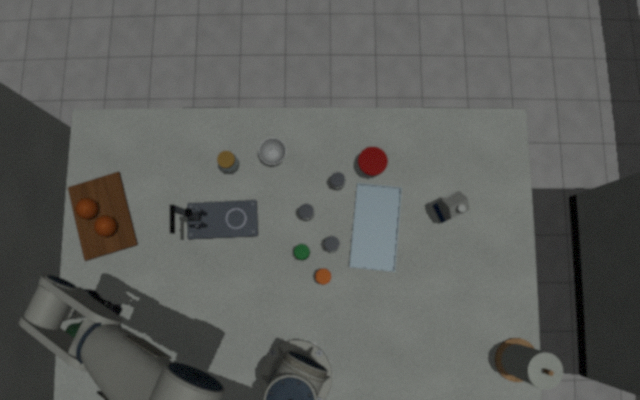

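View pics/side0.png

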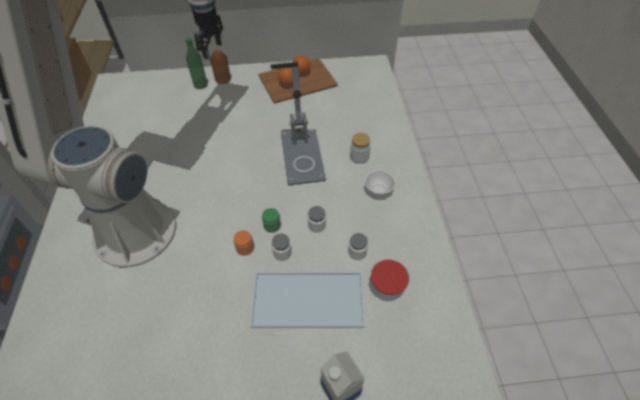

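Top view: three grey-lidded pots near (305,212), (336,181), (331,244); press seat (235,218); tray centre (375,227); green/orange decoys at (302,252), (323,276). I'll measure them by fitting outlines.

Run:
```python
from h import *
d=load('top0');s=load('side0')
for a in[(305,212),(336,181),(331,244)]: print('pot top',ray(d,[a],69).round(1))
for a in[(317,214),(358,241),(281,241)]: print('pot side',ray(s,[a],69).round(1))
print('seat',ray(d,[(235,218)],18).round(1),ray(s,[(304,163)],18).round(1))
print('base',ray(d,[(188,203),(256,200),(258,237),(189,240)],15).round(0).tolist())
print('tray',ray(d,[(356,184),(400,187),(393,271),(349,267)],12).round(0).tolist())
print('others',ray(d,[(271,152),(227,160),(372,161),(440,212)],60).round(0).tolist())
c=cv2.resize(d['img'][140:290,160:410],None,fx=3.2,fy=3.2,interpolation=cv2.INTER_CUBIC)
c=cv2.convertScaleAbs(c,alpha=1.5)
cv2.imwrite('pics/topc.png',c[:,:,::-1])
```

```text
pot top [[556.8 -33.3  69. ]]
pot top [[ 664.5 -139.5   69. ]]
pot top [[ 447.7 -121.5   69. ]]
pot side [[561.3 -41.6  69. ]]
pot side [[ 667.9 -148.2   69. ]]
pot side [[ 450.6 -125.5   69. ]]
seat [[542.3 213.9  18. ]] [[540.4 216.3  18. ]]
base [[596.0, 384.0, 15.0], [607.0, 141.0, 15.0], [476.0, 132.0, 15.0], [465.0, 375.0, 15.0]]
tray [[665.0, -213.0, 12.0], [655.0, -369.0, 12.0], [358.0, -338.0, 12.0], [372.0, -185.0, 12.0]]
others [[770.0, 87.0, 60.0], [741.0, 240.0, 60.0], [737.0, -266.0, 60.0], [558.0, -497.0, 60.0]]
```

View pics/topc.png

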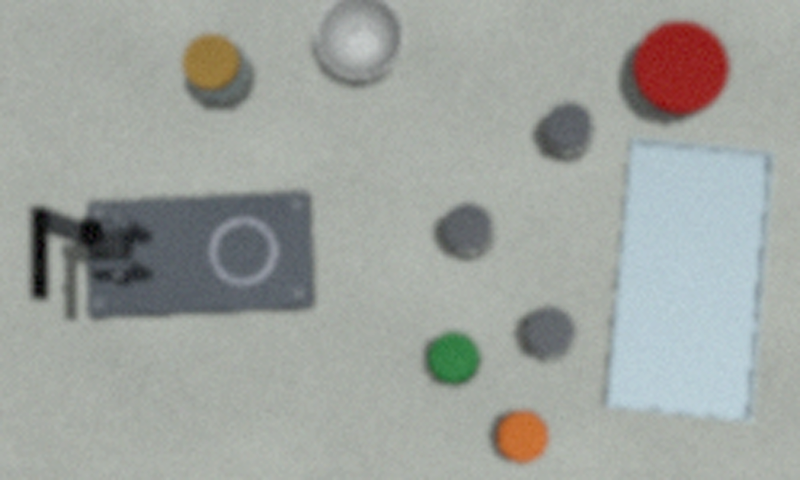

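>>> send_rows --moves '[[[0, 0, 0.043, 0, 0, 0.1, 1], [0, 0, 0.043, 0, 0, 0.1, 1], [0, 0, 0.043, 0, 0, 0.1, 1], [0, 0, 0.043, 0, 0, 0.1, 1], [0, 0, 0, 0, 0, 0.072, 1]]]'

```text
clock: 0.6
eef_pos: [258.9, 570.9, 427.1]
tcp_rot: [3.133, 0.004, -3.091]
contact_force: [0.5, 0.7, -0.3]
opening: 1.001
grasp_force: 0.0
```

>>> send_rows --moves '[[[0.022, -0.0355, 0, 0, 0, 0, 1], [0.022, -0.0355, 0, 0, 0, 0, 1], [0.022, -0.0355, 0, 0, 0, 0, 1], [0.022, -0.0355, 0, 0, 0, 0, 1], [0.022, -0.0355, 0, 0, 0, 0, 1], [0.022, -0.0355, 0, 0, 0, 0, 1], [0.022, -0.0355, 0, 0, 0, 0, 1], [0.022, -0.0355, 0, 0, 0, 0, 1], [0.022, -0.0355, 0, 0, 0, 0, 1], [0.022, -0.0355, 0, 0, 0, 0, 1]]]'

```text
clock: 1.6
eef_pos: [478.6, 212.5, 420.1]
tcp_rot: [-3.142, -0.0, -3.095]
contact_force: [0.4, 0.7, 0.1]
opening: 1.001
grasp_force: 0.0
```

>>> send_rows --moves '[[[0, 0, 0, 0, 0, 0, 1], [0, 0, 0, 0, 0, 0, 1], [0, 0, 0, 0, 0, 0, 1]]]'

```text
clock: 1.9
eef_pos: [477.7, 214.7, 420.1]
tcp_rot: [3.141, -0.001, -3.095]
contact_force: [0.1, 0.3, -0.2]
opening: 0.997
grasp_force: 0.0
```

Run:
```python
from h import *
d=snap('wrist','w0');s=sense();print(s['eef_pos'],s['tcp_rot'],s['qpos'],s['contact_force']);print(d['T_tool_cam'],d['mtx'])
```

```text
[477.60153151 214.97428784 420.1241328 ] [ 3.14142726e+00 -5.05501569e-04 -3.09434371e+00] [ 4.19873062e-01  6.97215907e-02  1.61620439e+00  3.40314630e-04
  1.45607728e+00 -1.19821119e+00] [ 0.3820389   0.39223623 -0.00081477]
[[ 2.90018232e-04 -9.52040046e-01 -3.05973311e-01  7.79949182e+01]
 [ 9.99999045e-01  6.89553131e-04 -1.19770002e-03 -2.02393745e-01]
 [ 1.35124323e-03 -3.05972671e-01  9.52039337e-01 -1.24507973e+02]
 [ 0.00000000e+00  0.00000000e+00  0.00000000e+00  1.00000000e+00]] [[276.22467809   0.         321.34185677]
 [  0.         276.22467809 197.38099949]
 [  0.           0.           1.        ]]
```

View pics/w0.png

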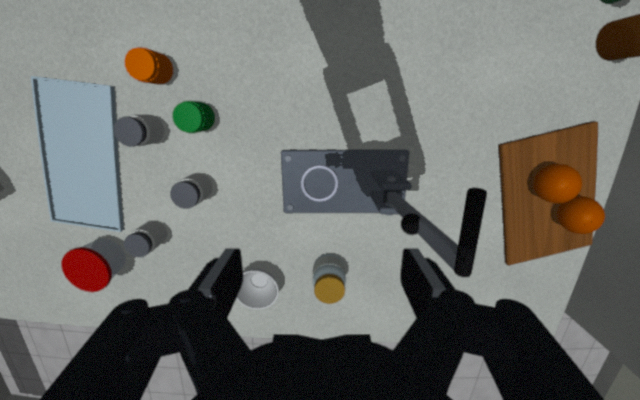

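Wrist view: seat ring at (319,183), base corners (282,150), (408,150), (283,213), bar at (470,230), pots at (186,193), (138,243), (131,130).

```bash
cat >> h.py <<'E'
from scipy.spatial.transform import Rotation as Ro
def wl(f):
    d=load(f) if isinstance(f,str) else f
    T=np.eye(4);T[:3,:3]=Ro.from_euler('xyz',d['rot']).as_matrix();T[:3,3]=d['pos']
    W=np.linalg.inv(T@d['T_tool_cam']); d['rvec']=cv2.Rodrigues(W[:3,:3])[0];d['tvec']=W[:3,3]; return d
def cent(d,uv,z,r=14):
    "refine a dark-grey lid/pot top centroid around uv"
    g=cv2.cvtColor(d['img'].astype(np.uint8),cv2.COLOR_RGB2HSV)
    u,v=map(int,uv); m=(g[v-r:v+r+1,u-r:u+r+1,2]<105).astype(np.uint8)
    n,l,s,c=cv2.connectedComponentsWithStats(m); i=1+np.argmax(s[1:,4])
    x,y,w,h,a=s[i]; return (c[i]+[u-r,v-r]).round(1),(w,h,a),ray(d,[c[i]+[u-r,v-r]],z)[0].round(1)
E
python3 - <<'E'
from h import *
t=load('top0');s=load('side0');w=wl('w0')
print('seat',ray(w,[(319.5,183)],18).round(1))
print('base',ray(w,[(282,150),(408,150),(409,213),(283,213)],15).round(0).tolist())
print('tray',ray(w,[(36,79),(114,87),(123,229),(53,218)],12).round(0).tolist())
for d,n,P in((t,'t',[(305,212),(336,181),(331,244)]),(s,'s',[(317,214),(358,241),(281,241)]),(w,'w',[(186,193),(138,243),(131,130)])):
    for p in P:
        a=np.array(p); print(n,ray(d,[p],69)[0].round(1))
# ring by bright-on-dark fit
for d,c,r in((t,(235,218),14),(w,(319,183),24)):
    u,v=c; p=d['img'][v-r:v+r+1,u-r:u+r+1].astype(float).mean(2)
    m=(p>np.median(p)+18).astype(np.uint8); pts=np.argwhere(m)[:,::-1].astype(np.float32)
    e=cv2.fitEllipse(pts); print('ring',e, ray(d,[np.array(e[0])+[u-r,v-r]],20).round(1))
    k=proj(d,[[542,214,21]]);print(k)
E
```

```text
seat [[539.1 213.2  18. ]]
base [[478.0, 139.0, 15.0], [466.0, 380.0, 15.0], [595.0, 400.0, 15.0], [607.0, 141.0, 15.0]]
tray [[361.0, -332.0, 12.0], [374.0, -176.0, 12.0], [663.0, -207.0, 12.0], [646.0, -366.0, 12.0]]
t [556.8 -33.3  69. ]
t [ 664.5 -139.5   69. ]
t [ 447.7 -121.5   69. ]
s [561.3 -41.6  69. ]
s [ 667.9 -148.2   69. ]
s [ 450.6 -125.5   69. ]
w [555.6 -29.1  69. ]
w [ 662.9 -136.8   69. ]
w [ 446.1 -115.3   69. ]
ring ((14.65237808227539, 14.062973976135254), (19.187944412231445, 19.452709197998047), 28.788681030273438) [[541.9 211.3  20. ]]
[[234.8442271  217.98810163]]
ring ((23.890119552612305, 24.108585357666016), (33.677677154541016, 34.73111343383789), 93.61031341552734) [[538.9 212.   20. ]]
[[319.85349257 184.82619385]]
```

>>> send_rows --moves '[[[0.007, -0.031, -0.025, 0, 0, 0, 1], [0.007, -0.031, -0.025, 0, 0, 0, 1], [0.007, -0.031, -0.025, 0, 0, 0, 1], [0.007, -0.031, -0.025, 0, 0, 0, 1], [0.007, -0.031, -0.025, 0, 0, 0, 1], [0.007, -0.031, -0.025, 0, 0, 0, 1], [0.007, -0.031, -0.025, 0, 0, 0, 1], [0.007, -0.031, -0.025, 0, 0, 0, 1], [0, 0, 0, 0, 0, 0, 1], [0, 0, 0, 0, 0, 0, 1]]]'

```text
clock: 2.95
eef_pos: [534.0, -33.1, 219.9]
tcp_rot: [3.141, -0.001, -3.096]
contact_force: [0.0, 0.6, 0.1]
opening: 0.998
grasp_force: 0.0
```

>>> send_rows --moves '[[[0, 0, 0, 0, 0, 0, 1], [0, 0, 0, 0, 0, 0, 1]]]'

```text
clock: 3.15
eef_pos: [534.6, -32.5, 221.3]
tcp_rot: [3.142, 0.002, -3.094]
contact_force: [0.2, -1.2, 0.1]
opening: 1.0
grasp_force: 0.0
```

Run:
```python
from h import *
snap('wrist','w1');w=wl('w1');print(w['pos'],w['rot'])
print(proj(w,[[557,-32,69],[664,-139,69],[449,-120,69]]))
```

```text
[534.59386177 -32.54437663 221.30012049] [ 3.14155986e+00  1.62997294e-03 -3.09373046e+00]
[[321.35499469 207.37600716]
 [227.3307135  287.51864335]
 [234.41624324  96.38973493]]
```

View pics/w1.png

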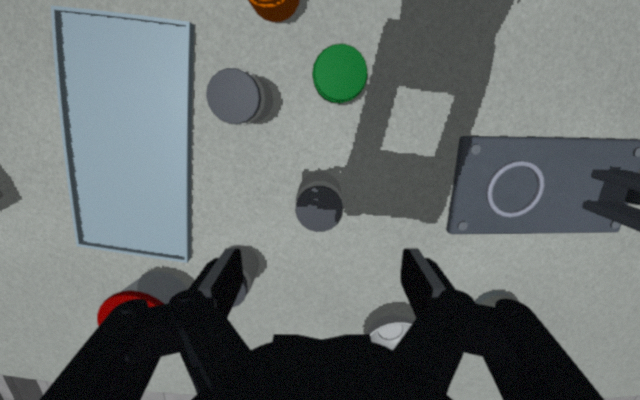

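Pot 1's lid centre is at (319.5,207), pot 3's at (234,96), seat ring at (516,189), tray corners (54,10), (191,22), (189,261), (78,243) — agreeing with the estimates.

Run:
```python
from h import *
w=wl('w1')
print(ray(w,[(319.5,207.5),(234,96)],69).round(1))
print('ring',ray(w,[(516.2,188.8)],20).round(1))
print('tray',ray(w,[(54,10),(191,22),(189,261),(78,243)],12).round(0).tolist())
print('base',ray(w,[(460,137),(449,233)],15).round(0).tolist())
```

```text
[[ 557.2  -34.    69. ]
 [ 448.7 -120.4   69. ]]
ring [[538.4 212.   20. ]]
tray [[360.0, -339.0, 12.0], [372.0, -182.0, 12.0], [666.0, -211.0, 12.0], [648.0, -370.0, 12.0]]
base [[480.0, 129.0, 15.0], [605.0, 140.0, 15.0]]
```

>>> send_rows --moves '[[[0.0115, -0.001, -0.02, 0, 0, 0, 1], [0.011, -0.0005, -0.021, 0, 0, 0, 1], [0, 0, -0.04, 0, 0, 0, 1], [0, 0, -0.04, 0, 0, 0, 1], [0, 0, -0.035, 0, 0, 0, 1], [0, 0, -0.02, 0, 0, 0, 1], [0, 0, -0.015, 0, 0, 0, 1], [0, 0, 0, 0, 0, 0, 1], [0, 0, 0, 0, 0, 0, 1]]]'

```text
clock: 4.1
eef_pos: [557.3, -35.1, 30.1]
tcp_rot: [-3.141, 0.001, -3.095]
contact_force: [0.3, -0.2, 0.6]
opening: 0.997
grasp_force: 0.0
```

>>> send_rows --moves '[[[0, 0, 0, 0, 0, 0, -1], [0, 0, 0, 0, 0, 0, -1], [0, 0, 0, 0, 0, 0, -1], [0, 0, 0, 0, 0, 0, -1], [0, 0, 0, 0, 0, 0, -1], [0, 0, 0, 0, 0, 0, -1], [0, 0, 0, 0, 0, 0, -1], [0, 0, 0, 0, 0, 0, -1]]]' --grip_force 30

```text
clock: 4.9
eef_pos: [557.5, -35.3, 30.6]
tcp_rot: [-3.142, 0.002, -3.096]
contact_force: [-1.0, 1.0, 6.2]
opening: 0.642
grasp_force: 30.8
```

>>> send_rows --moves '[[[0, 0, 0.02, 0, 0, 0, -1], [0, 0, 0.03, 0, 0, 0, -1], [0, 0, 0.04, 0, 0, 0, -1], [-0.003, 0.041, 0, 0, 0, 0, -1], [-0.003, 0.041, 0, 0, 0, 0, -1], [-0.003, 0.041, 0, 0, 0, 0, -1], [-0.003, 0.041, 0, 0, 0, 0, -1], [-0.003, 0.041, 0, 0, 0, 0, -1], [-0.003, 0.041, 0, 0, 0, 0, -1], [0, 0, -0.03, 0, 0, 0, -1]]]'

```text
clock: 5.9
eef_pos: [541.5, 216.3, 93.0]
tcp_rot: [3.137, 0.009, -3.092]
contact_force: [1.1, 0.4, -1.7]
opening: 0.649
grasp_force: 33.1
```

>>> send_rows --moves '[[[0, 0, 0, 0, 0, 0, -1], [0, 0, 0, 0, 0, 0, -1], [0, 0, 0, 0, 0, 0, -1]]]'

```text
clock: 6.2
eef_pos: [539.2, 210.0, 90.3]
tcp_rot: [3.141, 0.001, -3.096]
contact_force: [-0.2, -0.4, -1.1]
opening: 0.645
grasp_force: 32.9
```

Run:
```python
from h import *
snap('wrist','w2');w=wl('w2');print(w['pos'],w['rot'])
P=w['pos']
print('lid pred',proj(w,[P+[0,0,39]]),'ring',proj(w,[[539.5,212.2,20]]))
```

```text
[539.16190529 210.02342159  90.29812328] [ 3.14146394e+00  7.35747591e-04 -3.09644731e+00]
lid pred [[322.11966656 322.40569056]] ring [[324.75955937 217.18178083]]
```

View pics/w2.png

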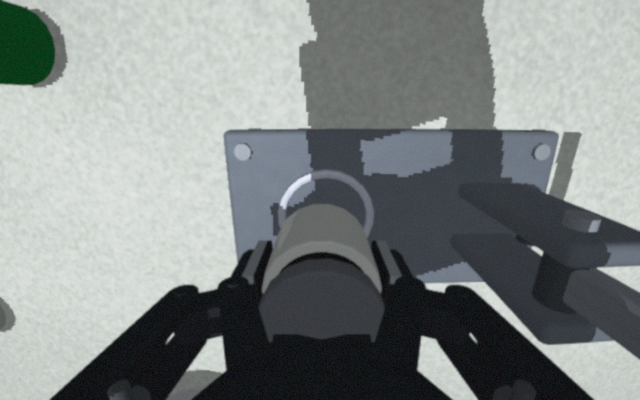

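Ring's outer edge spans about u 278–374 with its top at row 170; the held lid spans u 260–383 with its far edge at row ~255, so I check against projection.

Run:
```python
from h import *
w=wl('w2');P=w['pos'];a=np.linspace(0,6.28,200)
def ext(c,r):
    q=proj(w,np.c_[c[0]+r*np.cos(a),c[1]+r*np.sin(a),np.full(200,c[2])]);return q.min(0).round(1),q.max(0).round(1)
print('ring out',ext((539.5,212.2,21),37),'in',ext((539.5,212.2,21),31))
print('lid',ext(P+[0,0,39],26),ext(P+[0,0,29],26),'pot rim',ext(P+[0,0,20],28),'bottom',ext(P+[0,0,-30],28))
c=w['img'][150:350,220:420].astype(np.uint8)
c=cv2.resize(cv2.convertScaleAbs(c,alpha=1.5),None,fx=3,fy=3,interpolation=cv2.INTER_CUBIC)
cv2.imwrite('pics/w2c.png',c[:,:,::-1])
```

```text
ring out (array([275.8, 169.5]), array([373.8, 260.7])) in (array([283.7, 177.7]), array([365.8, 254.1]))
lid (array([254.5, 263.6]), array([389.7, 371.7])) (array([260. , 249.8]), array([384.2, 352.1])) pot rim (array([259.7, 235. ]), array([384.5, 339.9])) bottom (array([276.8, 197.9]), array([367.2, 279.5]))
```

View pics/w2c.png

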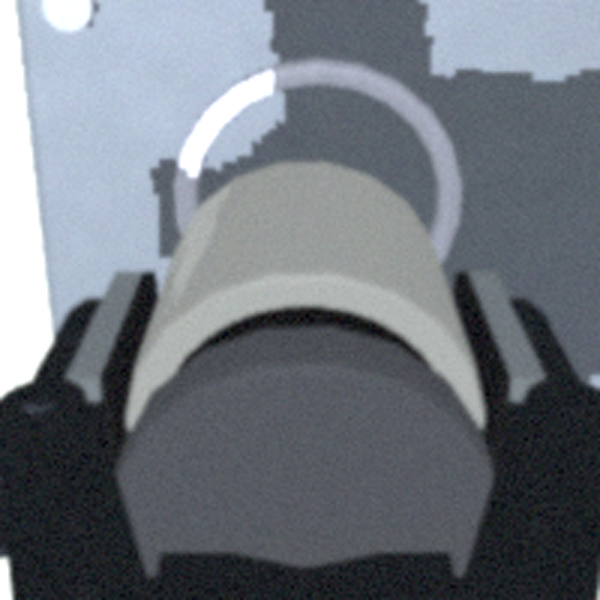

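>>> send_rows --moves '[[[-0.0037, 0.0032, -0.015, 0, 0, 0, -1], [0, 0, -0.015, 0, 0, 0, -1], [0, 0, -0.006, 0, 0, 0, -1], [0, 0, -0.004, 0, 0, 0, -1], [0, 0, 0, 0, 0, 0, -1], [0, 0, 0, 0, 0, 0, -1]]]'

```text
clock: 6.85
eef_pos: [535.3, 213.9, 49.5]
tcp_rot: [3.142, 0.0, -3.096]
contact_force: [-0.3, 0.3, -1.4]
opening: 0.649
grasp_force: 32.9
```

>>> send_rows --moves '[[[0, 0, -0.002, 0, 0, 0, -1], [0, 0, -0.0015, 0, 0, 0, -1], [0, 0, -0.001, 0, 0, 0, -1], [0, 0, 0, 0, 0, 0, -1], [0, 0, 0, 0, 0, 0, -1]]]'

```text
clock: 7.35
eef_pos: [535.1, 214.0, 45.7]
tcp_rot: [3.141, 0.0, -3.095]
contact_force: [-2.8, -1.5, 7.7]
opening: 0.648
grasp_force: 34.0
```

>>> send_rows --moves '[[[0, 0, 0, 0, 0, 0, 1], [0, 0, 0, 0, 0, 0, 1], [0, 0, 0, 0, 0, 0, 1], [0, 0, 0, 0, 0, 0, 1], [0, 0, 0, 0, 0, 0, 1], [0, 0, 0.02, 0, 0, 0, 1], [0, 0, 0.03, 0, 0, 0, 1], [0, 0, 0.04, 0, 0, 0, 1], [0, 0, 0.04, 0, 0, 0, 1], [0, 0, 0.04, 0, 0, 0, 1]]]'

```text
clock: 8.35
eef_pos: [534.6, 213.8, 216.3]
tcp_rot: [-3.142, -0.0, -3.095]
contact_force: [0.8, 0.8, 0.5]
opening: 1.002
grasp_force: 0.0
```

>>> send_rows --moves '[[[-0.012, 0, 0.045, 0, 0, 0, 1], [-0.012, 0, 0.045, 0, 0, 0, 1], [-0.012, 0, 0.045, 0, 0, 0, 1], [-0.012, 0, 0.045, 0, 0, 0, 1], [0, 0, 0, 0, 0, 0, 1], [0, 0, 0, 0, 0, 0, 1], [0, 0, 0, 0, 0, 0, 1]]]'

```text
clock: 9.05
eef_pos: [486.5, 213.7, 393.4]
tcp_rot: [-3.141, -0.002, -3.095]
contact_force: [0.9, 0.6, -0.4]
opening: 0.998
grasp_force: 0.0
```

```bash
cat >> h.py <<'E'
S=np.array([539.3,213.,0]);Y=0.048
def pw(p): return S+Ro.from_euler('z',Y).apply(p)
def grip(v,x=-45):
    a=1.658-v; return pw(np.array([x,120-220*np.cos(a),100+220*np.sin(a)]))
E
python3 - <<'E'
from h import *
snap('wrist','w3');w=wl('w3');print(w['pos'],w['rot'])
print('pot lid',proj(w,[[539.3,213,84]]),'ring',proj(w,[[539.3,213,21]]))
print('grip',grip(0),'bar -75,-10',proj(w,[grip(0,-75),grip(0,-45),grip(0,-10)]))
w0=wl('w0');print('w0 bar',proj(w0,[grip(0,-75),grip(0,-45),grip(0,-10)]))
E
```

```text
[486.5323072  213.65293669 393.37366465] [-3.14086401e+00 -1.84506356e-03 -3.09544399e+00]
pot lid [[320.05471965 192.63989527]] ring [[320.27590493 182.87962889]]
grip [487.67469065 349.84104949 319.16403709] bar -75,-10 [[500.57292137 187.13358108]
 [493.25789183 223.55092159]
 [485.12635436 262.29584691]]
w0 bar [[478.07112408 188.40715786]
 [472.34078768 220.69313922]
 [465.94461278 255.38893346]]
```

View pics/w3.png

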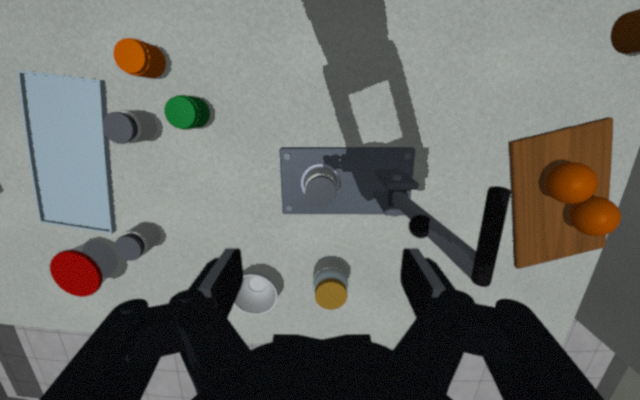

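Pot 1 stands in the ring at (320,190); bar end at (500,188) as predicted. Now to the lever.

>>> send_rows --moves '[[[0, 0.034, 0, 0, 0, 0, 1], [0, 0.034, 0, 0, 0, 0, 1], [0.001, 0.034, 0, 0, 0, 0, 1], [0, 0.034, 0, 0, 0, 0, 1], [0, 0, -0.026, 0, 0, 0, 1], [0, 0, -0.026, 0, 0, 0, 1], [0, 0, -0.024, 0, 0, 0, 1], [0, 0, 0, 0, 0, 0, 1], [0, 0, 0, 0, 0, 0, 1]]]'

```text
clock: 10.0
eef_pos: [487.8, 349.6, 317.8]
tcp_rot: [-3.14, -0.002, -3.096]
contact_force: [0.5, -0.0, 0.5]
opening: 1.002
grasp_force: 0.0
```

>>> send_rows --moves '[[[0, 0, 0, 0, 0, 0, -1], [0, 0, 0, 0, 0, 0, -1], [0, 0, 0, 0, 0, 0, -1], [0, 0, 0, 0, 0, 0, -1], [0, 0, 0, 0, 0, 0, -1], [0, 0, 0, 0, 0, 0, -1], [0, 0, 0, 0, 0, 0, -1], [0, 0, 0, 0, 0, 0, -1], [0, 0, 0, 0, 0, 0, -1], [0, 0, 0, 0, 0, 0, -1]]]' --grip_force 50

```text
clock: 11.0
eef_pos: [488.0, 350.2, 319.3]
tcp_rot: [3.141, 0.001, -3.095]
contact_force: [-1.8, -0.8, 5.7]
opening: 0.167
grasp_force: 49.0
```

Run:
```python
from h import *
s=sense();print(s['eef_pos'],s['opening']*85,s['contact_force'],s['clock'])
g=np.array([grip(v) for v in np.linspace(0,1.66,31)]);print((np.diff(g,axis=0)/1000).round(4).tolist());print(grip(1.66),grip(1.68))
```

```text
[488.03560814 350.16805965 319.34621529] 14.218114235232925 [-1.82234219 -0.80648523  5.7092229 ] 11.0
[[0.0006, -0.0121, 0.0007], [0.0006, -0.0122, 0.0001], [0.0006, -0.0121, -0.0006], [0.0006, -0.0121, -0.0013], [0.0006, -0.012, -0.002], [0.0006, -0.0119, -0.0026], [0.0006, -0.0117, -0.0033], [0.0006, -0.0115, -0.0039], [0.0005, -0.0113, -0.0046], [0.0005, -0.011, -0.0052], [0.0005, -0.0107, -0.0058], [0.0005, -0.0104, -0.0064], [0.0005, -0.01, -0.0069], [0.0005, -0.0096, -0.0075], [0.0004, -0.0092, -0.008], [0.0004, -0.0087, -0.0085], [0.0004, -0.0082, -0.0089], [0.0004, -0.0077, -0.0094], [0.0003, -0.0072, -0.0098], [0.0003, -0.0067, -0.0102], [0.0003, -0.0061, -0.0105], [0.0003, -0.0055, -0.0109], [0.0002, -0.0049, -0.0111], [0.0002, -0.0043, -0.0114], [0.0002, -0.0036, -0.0116], [0.0001, -0.003, -0.0118], [0.0001, -0.0023, -0.0119], [0.0001, -0.0017, -0.0121], [0.0, -0.001, -0.0121], [0.0, -0.0003, -0.0122]]
[499.14996595 110.95644672  99.56000029] [499.14743262 111.00918376  95.16039042]
```

>>> send_rows --moves '[[[0.0006, -0.0121, 0.0007, 0, 0, 0, -1], [0.0006, -0.0122, 0.0001, 0, 0, 0, -1], [0.0006, -0.0121, -0.0006, 0, 0, 0, -1], [0.0006, -0.0121, -0.0013, 0, 0, 0, -1], [0.0006, -0.012, -0.002, 0, 0, 0, -1], [0.0006, -0.0119, -0.0026, 0, 0, 0, -1], [0.0006, -0.0117, -0.0033, 0, 0, 0, -1], [0.0006, -0.0115, -0.0039, 0, 0, 0, -1], [0.0005, -0.0113, -0.0046, 0, 0, 0, -1], [0.0005, -0.011, -0.0052, 0, 0, 0, -1]]]'

```text
clock: 12.0
eef_pos: [493.9, 231.1, 295.6]
tcp_rot: [3.141, 0.0, -3.096]
contact_force: [1.5, 4.0, 1.1]
opening: 0.167
grasp_force: 52.0
```

>>> send_rows --moves '[[[0.0005, -0.0107, -0.0058, 0, 0, 0, -1], [0.0005, -0.0104, -0.0064, 0, 0, 0, -1], [0.0005, -0.01, -0.0069, 0, 0, 0, -1], [0.0005, -0.0096, -0.0075, 0, 0, 0, -1], [0.0004, -0.0092, -0.008, 0, 0, 0, -1], [0.0004, -0.0087, -0.0085, 0, 0, 0, -1], [0.0004, -0.0082, -0.0089, 0, 0, 0, -1], [0.0004, -0.0077, -0.0094, 0, 0, 0, -1], [0.0003, -0.0072, -0.0098, 0, 0, 0, -1], [0.0003, -0.0067, -0.0102, 0, 0, 0, -1]]]'

```text
clock: 13.0
eef_pos: [498.0, 143.1, 213.9]
tcp_rot: [3.142, 0.0, -3.095]
contact_force: [3.0, 5.7, 1.3]
opening: 0.167
grasp_force: 51.9
```

Run:
```python
from h import *
s=sense();print(s['eef_pos'],s['opening']*85,s['contact_force'],s['grasp_force'],grip(1.66*20/30))
```

```text
[498.02406593 143.05802186 213.87979815] 14.201918943722468 [3.04675744 5.65292551 1.2943637 ] 51.907371282577515 [497.58587936 143.51655484 215.24116194]
```

>>> send_rows --moves '[[[0.0003, -0.0061, -0.0105, 0, 0, 0, -1], [0.0003, -0.0055, -0.0109, 0, 0, 0, -1], [0.0002, -0.0049, -0.0111, 0, 0, 0, -1], [0.0002, -0.0043, -0.0114, 0, 0, 0, -1], [0.0002, -0.0036, -0.0116, 0, 0, 0, -1], [0.0001, -0.003, -0.0118, 0, 0, 0, -1], [0.0001, -0.0023, -0.0119, 0, 0, 0, -1], [0.0001, -0.0017, -0.0121, 0, 0, 0, -1], [0, -0.001, -0.0121, 0, 0, 0, -1], [0, -0.0003, -0.0122, 0, 0, 0, -1]]]'

```text
clock: 14.0
eef_pos: [499.6, 111.1, 98.8]
tcp_rot: [3.141, 0.0, -3.095]
contact_force: [-9.4, 3.8, 54.7]
opening: 0.168
grasp_force: 57.5
```

>>> send_rows --moves '[[[0, 0, -0.002, 0, 0, 0, -1], [0, 0, 0, 0, 0, 0, -1], [0, 0, 0, 0, 0, 0, -1]]]'

```text
clock: 14.3
eef_pos: [499.8, 111.1, 98.3]
tcp_rot: [3.141, 0.001, -3.095]
contact_force: [-5.5, 4.5, 28.1]
opening: 0.169
grasp_force: 54.9
```

Run:
```python
from h import *
s=sense();print(s['eef_pos'],s['opening']*85,s['contact_force'],s['grasp_force'],grip(1.66))
```

```text
[499.75954026 111.08409394  98.25518712] 14.378039996978986 [-5.51106927  4.45358274 28.0540461 ] 54.88824248313904 [499.14996595 110.95644672  99.56000029]
```

>>> send_rows --moves '[[[0, 0, -0.001, 0, 0, 0, -1], [0, 0, 0, 0, 0, 0, -1], [0, 0, 0, 0, 0, 0, -1]]]'

```text
clock: 14.6
eef_pos: [499.8, 111.1, 97.9]
tcp_rot: [3.141, 0.001, -3.095]
contact_force: [-9.0, 3.4, 36.5]
opening: 0.164
grasp_force: 55.7
```

Run:
```python
from h import *
snap('side','side1')
d=load('side1');print(proj(d,[[539,213,75]]))
c=cv2.resize(cv2.convertScaleAbs(d['img'][110:210,240:370].astype(np.uint8),alpha=1.4),None,fx=5,fy=5,interpolation=cv2.INTER_CUBIC)
cv2.imwrite('pics/side1c.png',c[:,:,::-1])
```

```text
[[303.03717697 152.01431613]]
```

View pics/side1c.png

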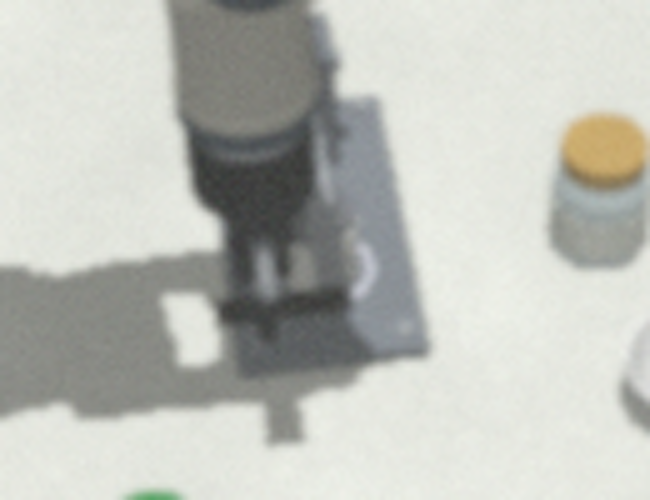

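The lever is level on the pot, bar at (285,305) in the crop, and resists stiffly: lid home. Easing it back along the same arc.

>>> send_rows --moves '[[[0, 0.0003, 0.0152, 0, 0, 0, -1], [0, 0.001, 0.0121, 0, 0, 0, -1], [-0.0001, 0.0017, 0.0121, 0, 0, 0, -1], [-0.0001, 0.0023, 0.0119, 0, 0, 0, -1], [-0.0001, 0.003, 0.0118, 0, 0, 0, -1], [-0.0002, 0.0036, 0.0116, 0, 0, 0, -1], [-0.0002, 0.0043, 0.0114, 0, 0, 0, -1], [-0.0002, 0.0049, 0.0111, 0, 0, 0, -1], [-0.0003, 0.0055, 0.0109, 0, 0, 0, -1], [-0.0003, 0.0061, 0.0105, 0, 0, 0, -1]]]'

```text
clock: 15.65
eef_pos: [497.8, 144.2, 213.7]
tcp_rot: [3.141, -0.0, -3.095]
contact_force: [3.7, 7.8, -4.6]
opening: 0.171
grasp_force: 54.3
```

>>> send_rows --moves '[[[-0.0003, 0.0067, 0.0102, 0, 0, 0, -1], [-0.0003, 0.0072, 0.0098, 0, 0, 0, -1], [-0.0004, 0.0077, 0.0094, 0, 0, 0, -1], [-0.0004, 0.0082, 0.0089, 0, 0, 0, -1], [-0.0004, 0.0087, 0.0085, 0, 0, 0, -1], [-0.0004, 0.0092, 0.008, 0, 0, 0, -1], [-0.0005, 0.0096, 0.0075, 0, 0, 0, -1], [-0.0005, 0.01, 0.0069, 0, 0, 0, -1], [-0.0005, 0.0104, 0.0064, 0, 0, 0, -1], [-0.0005, 0.0107, 0.0058, 0, 0, 0, -1]]]'

```text
clock: 16.65
eef_pos: [493.6, 232.2, 297.2]
tcp_rot: [-3.141, 0.0, -3.095]
contact_force: [-0.2, -4.9, 6.0]
opening: 0.165
grasp_force: 51.2
```

>>> send_rows --moves '[[[-0.0005, 0.011, 0.0052, 0, 0, 0, -1], [-0.0005, 0.0113, 0.0046, 0, 0, 0, -1], [-0.0006, 0.0115, 0.0039, 0, 0, 0, -1], [-0.0006, 0.0117, 0.0033, 0, 0, 0, -1], [-0.0006, 0.0119, 0.0026, 0, 0, 0, -1], [-0.0006, 0.012, 0.002, 0, 0, 0, -1], [-0.0006, 0.0121, 0.0013, 0, 0, 0, -1], [-0.0006, 0.0121, 0.0006, 0, 0, 0, -1], [-0.0006, 0.0122, -0.0001, 0, 0, 0, -1], [-0.0006, 0.0121, -0.0007, 0, 0, 0, -1]]]'

```text
clock: 17.65
eef_pos: [487.8, 350.8, 318.3]
tcp_rot: [-3.141, -0.0, -3.095]
contact_force: [2.3, -6.4, 0.6]
opening: 0.169
grasp_force: 52.8
```

>>> send_rows --moves '[[[0, 0, 0, 0, 0, 0, -1], [0, 0, 0, 0, 0, 0, -1], [0, 0, 0, 0, 0, 0, -1]]]'

```text
clock: 17.95
eef_pos: [487.8, 349.7, 318.4]
tcp_rot: [-3.142, -0.0, -3.096]
contact_force: [1.3, -0.5, -0.9]
opening: 0.162
grasp_force: 52.5
```

>>> send_rows --moves '[[[0, 0, 0, 0, 0, 0, 0.2], [0, 0, 0, 0, 0, 0, 1], [0, 0, 0, 0, 0, 0, 1], [0, 0, 0, 0, 0, 0, 1], [0, 0, 0, 0, 0, 0, 1], [0, 0, 0.022, 0, 0, 0, 1], [0, 0, 0.03, 0, 0, 0, 1], [0, 0, 0.03, 0, 0, 0, 1]]]'

```text
clock: 18.75
eef_pos: [487.7, 349.8, 401.4]
tcp_rot: [-3.141, -0.001, -3.095]
contact_force: [0.7, 0.1, -0.6]
opening: 1.0
grasp_force: 0.0
```

>>> send_rows --moves '[[[0.0128, -0.034, 0, 0, 0, 0, 1], [0.0128, -0.034, 0, 0, 0, 0, 1], [0.0128, -0.034, 0, 0, 0, 0, 1], [0.0128, -0.034, 0, 0, 0, 0, 1], [0, 0, -0.03, 0, 0, 0, 1], [0, 0, -0.045, 0, 0, 0, 1], [0, 0, -0.045, 0, 0, 0, 1], [0, 0, -0.045, 0, 0, 0, 1], [0, 0, -0.045, 0, 0, 0, 1], [0, 0, 0, 0, 0, 0, 1]]]'

```text
clock: 19.75
eef_pos: [535.5, 212.5, 185.3]
tcp_rot: [-3.138, -0.01, -3.095]
contact_force: [0.4, -0.5, 0.3]
opening: 1.001
grasp_force: 0.0
```

>>> send_rows --moves '[[[0, 0, 0, 0, 0, 0, 1], [0, 0, 0, 0, 0, 0, 1]]]'

```text
clock: 19.95
eef_pos: [540.7, 214.5, 193.4]
tcp_rot: [3.14, 0.004, -3.095]
contact_force: [-0.1, 0.0, 0.9]
opening: 0.997
grasp_force: 0.0
```

Run:
```python
from h import *
snap('wrist','w4');w=wl('w4');print(w['pos'],w['rot'])
snap('side','side2');snap('top','top2')
a=np.linspace(0,6.28,200)
def ext(c,r):
    q=proj(w,np.c_[c[0]+r*np.cos(a),c[1]+r*np.sin(a),np.full(200,c[2])]);return q.min(0).round(1),q.max(0).round(1)
print('ring',ext((539.2,213,21),37),'lidhome',ext((539.2,213,75),26),'lidup',ext((539.2,213,84),26),'pot rim',ext((539.2,213,65),28))
c=lambda i,u,v,r:cv2.resize(cv2.convertScaleAbs(i.astype(np.uint8)[v-r:v+r,u-r:u+r],alpha=1.3),(400,400),interpolation=cv2.INTER_CUBIC)
d=load('side2');u,v=map(int,proj(d,[[539,213,60]])[0])
p=ext((539.2,213,75),26);m=((p[0]+p[1])/2).astype(int);print(m,u,v)
cv2.imwrite('pics/w4c.png',np.hstack([c(w['img'],m[0],m[1],60),c(d['img'],u,v,25)])[:,:,::-1])
```

```text
[540.74460998 214.54938947 193.44934787] [ 3.14038817  0.00356205 -3.09534602]
ring (array([286.9, 146.9]), array([353.8, 211.7])) lidhome (array([291.9, 167.4]), array([348.4, 221.3])) lidup (array([290.9, 169.6]), array([349.3, 225.1])) pot rim (array([290.9, 163.1]), array([349.5, 219.2]))
[320 194] 303 155
```

View pics/w4c.png

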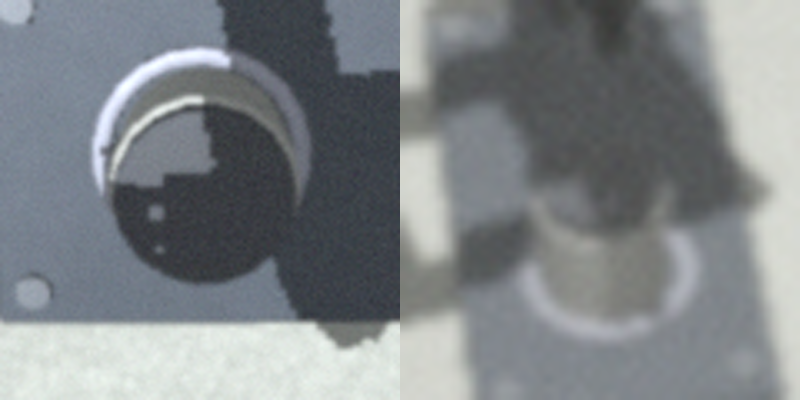

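Left: pot 1 centred in the ring with no dark neck (lid home); the side crop agrees. Picking it up.

>>> send_rows --moves '[[[-0.001, -0.001, -0.04, 0, 0, 0, 1], [0, 0, -0.04, 0, 0, 0, 1], [0, 0, -0.035, 0, 0, 0, 1], [0, 0, -0.02, 0, 0, 0, 1], [0, 0, -0.012, 0, 0, 0, 1], [0, 0, 0, 0, 0, 0, 1], [0, 0, 0, 0, 0, 0, 1], [0, 0, 0, 0, 0, 0, 1]]]'

```text
clock: 20.9
eef_pos: [539.3, 213.3, 45.3]
tcp_rot: [3.141, 0.002, -3.095]
contact_force: [0.7, 0.3, 0.3]
opening: 1.005
grasp_force: 0.0
```

>>> send_rows --moves '[[[0, 0, 0, 0, 0, 0, -1], [0, 0, 0, 0, 0, 0, -1], [0, 0, 0, 0, 0, 0, -1], [0, 0, 0, 0, 0, 0, -1], [0, 0, 0, 0, 0, 0, -1], [0, 0, 0, 0, 0, 0, -1], [0, 0, 0, 0, 0, 0, -1]]]' --grip_force 30

```text
clock: 21.6
eef_pos: [538.6, 213.1, 44.7]
tcp_rot: [3.141, 0.001, -3.095]
contact_force: [-1.1, -1.7, 6.0]
opening: 0.649
grasp_force: 30.8
```

>>> send_rows --moves '[[[0, 0, 0.02, 0, 0, 0, -1], [0, 0, 0.03, 0, 0, 0, -1], [0, 0, 0.04, 0, 0, 0, -1], [0, 0, 0.03, 0, 0, 0, -1], [0.005, -0.0415, 0, 0, 0, 0, -1], [0.005, -0.0415, 0, 0, 0, 0, -1], [0.005, -0.0415, 0, 0, 0, 0, -1], [0.005, -0.0415, 0, 0, 0, 0, -1], [0.005, -0.0415, 0, 0, 0, 0, -1], [0.005, -0.0415, 0, 0, 0, 0, -1]]]'

```text
clock: 22.6
eef_pos: [567.9, -37.8, 163.9]
tcp_rot: [-3.142, 0.0, -3.095]
contact_force: [0.5, 0.4, -1.9]
opening: 0.647
grasp_force: 33.0
```

>>> send_rows --moves '[[[0.005, -0.0415, 0, 0, 0, 0, -1], [0.005, -0.0415, 0, 0, 0, 0, -1], [0.005, -0.0415, 0, 0, 0, 0, -1], [0.005, -0.0415, 0, 0, 0, 0, -1], [0.005, -0.0415, 0, 0, 0, 0, -1], [0.005, -0.0415, 0, 0, 0, 0, -1], [0, 0, -0.045, 0, 0, 0, -1], [0, 0, -0.045, 0, 0, 0, -1], [0, 0, -0.02, 0, 0, 0, -1], [0, 0, 0, 0, 0, 0, -1]]]'

```text
clock: 23.6
eef_pos: [595.4, -284.0, 50.1]
tcp_rot: [3.138, -0.006, -3.096]
contact_force: [0.7, 0.1, -1.7]
opening: 0.647
grasp_force: 32.8
```

>>> send_rows --moves '[[[0, 0, 0, 0, 0, 0, -1], [0, 0, 0, 0, 0, 0, -1]]]'

```text
clock: 23.8
eef_pos: [599.4, -285.6, 55.7]
tcp_rot: [-3.14, 0.003, -3.095]
contact_force: [-0.0, 0.4, -1.6]
opening: 0.646
grasp_force: 32.8
```

>>> send_rows --moves '[[[0, 0, -0.01, 0, 0, 0, -1], [0, 0, -0.008, 0, 0, 0, -1], [0, 0, -0.003, 0, 0, 0, -1], [0, 0, 0, 0, 0, 0, -1], [0, 0, 0, 0, 0, 0, -1]]]'

```text
clock: 24.3
eef_pos: [598.1, -285.1, 33.6]
tcp_rot: [-3.142, -0.0, -3.095]
contact_force: [-3.6, 2.0, 8.3]
opening: 0.648
grasp_force: 33.8
```

>>> send_rows --moves '[[[0, 0, 0, 0, 0, 0, 1], [0, 0, 0, 0, 0, 0, 1], [0, 0, 0, 0, 0, 0, 1], [0, 0, 0, 0, 0, 0, 1], [0, 0, 0, 0, 0, 0, 1], [0, 0, 0.025, 0, 0, 0, 1], [0, 0, 0.04, 0, 0, 0, 1], [0, 0, 0.04, 0, 0, 0, 1], [0, 0, 0.04, 0, 0, 0, 1], [0, 0, 0.04, 0, 0, 0, 1]]]'

```text
clock: 25.3
eef_pos: [598.0, -285.0, 219.4]
tcp_rot: [3.142, -0.0, -3.095]
contact_force: [0.8, 0.5, 0.2]
opening: 0.998
grasp_force: 0.0
```

>>> send_rows --moves '[[[0.01, 0.036, 0, 0, 0, 0, 1], [0.01, 0.036, 0, 0, 0, 0, 1], [0.01, 0.037, 0, 0, 0, 0, 1], [0.01, 0.037, 0, 0, 0, 0, 1], [0, 0, 0, 0, 0, 0, 1], [0, 0, 0, 0, 0, 0, 1], [0, 0, 0, 0, 0, 0, 1]]]'

```text
clock: 26.0
eef_pos: [637.9, -139.8, 217.7]
tcp_rot: [-3.141, -0.0, -3.096]
contact_force: [0.2, 0.6, 0.1]
opening: 1.004
grasp_force: 0.0
```

Run:
```python
from h import *
snap('wrist','w5');w=wl('w5');print(w['pos'],w['rot'])
print(proj(w,[[664,-139,69],[449,-120,69],[598,-285,64]]))
```

```text
[ 637.91356406 -139.79615194  217.66869678] [-3.14129939e+00 -3.16381568e-04 -3.09559341e+00]
[[321.51195903 212.10281824]
 [355.67231431 -24.43805098]
 [180.01775223 142.63022359]]
```

View pics/w5.png

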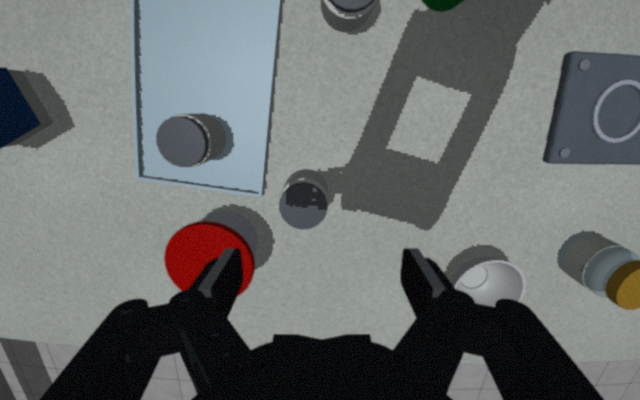

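Pot 2's lid is at (303,204), a little off the old estimate; pot 1 stands in the tray at (183,140), tub at (210,258).

Run:
```python
from h import *
w=wl('w5')
print(ray(w,[(303,204)],69),ray(w,[(210,258)],70),ray(w,[(183,140)],64))
print('tray corners',ray(w,[(138,178),(264,194)],12),'bowl',ray(w,[(488,285)],45))
```

```text
[[ 655.85369648 -158.78545448   69.        ]] [[ 724.86793745 -261.90793631   70.        ]] [[ 595.25125459 -281.65990611   64.        ]]
tray corners [[ 651.20660029 -370.36954513   12.        ]
 [ 664.88428503 -211.19155143   12.        ]] bowl [[763.83359555  80.48813369  45.        ]]
```

>>> send_rows --moves '[[[0.0105, -0.0095, -0.02, 0, 0, 0, 1], [0.01, -0.0095, -0.02, 0, 0, 0, 1], [0, 0, -0.04, 0, 0, 0, 1], [0, 0, -0.04, 0, 0, 0, 1], [0, 0, -0.035, 0, 0, 0, 1], [0, 0, -0.02, 0, 0, 0, 1], [0, 0, -0.013, 0, 0, 0, 1], [0, 0, 0, 0, 0, 0, 1], [0, 0, 0, 0, 0, 0, 1]]]'

```text
clock: 26.95
eef_pos: [659.1, -158.8, 30.6]
tcp_rot: [-3.141, 0.001, -3.096]
contact_force: [0.1, -0.5, -0.2]
opening: 1.001
grasp_force: 0.0
```

>>> send_rows --moves '[[[0, 0, 0, 0, 0, 0, -1], [0, 0, 0, 0, 0, 0, -1], [0, 0, 0, 0, 0, 0, -1], [0, 0, 0, 0, 0, 0, -1], [0, 0, 0, 0, 0, 0, -1], [0, 0, 0, 0, 0, 0, -1], [0, 0, 0, 0, 0, 0, -1], [0, 0, 0, 0, 0, 0, -1]]]' --grip_force 30

```text
clock: 27.75
eef_pos: [659.6, -158.3, 31.4]
tcp_rot: [-3.141, 0.002, -3.095]
contact_force: [-1.7, 0.6, 5.3]
opening: 0.646
grasp_force: 31.1
```

>>> send_rows --moves '[[[0, 0, 0.02, 0, 0, 0, -1], [0, 0, 0.035, 0, 0, 0, -1], [0, 0, 0.035, 0, 0, 0, -1], [-0.0135, 0.0412, 0, 0, 0, 0, -1], [-0.0135, 0.0412, 0, 0, 0, 0, -1], [-0.0135, 0.0412, 0, 0, 0, 0, -1], [-0.0135, 0.0412, 0, 0, 0, 0, -1], [-0.0135, 0.0412, 0, 0, 0, 0, -1], [-0.0135, 0.0412, 0, 0, 0, 0, -1], [-0.0135, 0.0412, 0, 0, 0, 0, -1]]]'

```text
clock: 28.75
eef_pos: [563.5, 131.9, 120.4]
tcp_rot: [3.141, 0.001, -3.095]
contact_force: [0.5, 0.3, -1.3]
opening: 0.648
grasp_force: 32.6
```

>>> send_rows --moves '[[[-0.0135, 0.0412, 0, 0, 0, 0, -1], [-0.0135, 0.0412, 0, 0, 0, 0, -1], [0, 0, -0.03, 0, 0, 0, -1], [0, 0, 0, 0, 0, 0, -1], [0, 0, 0, 0, 0, 0, -1], [0, 0, 0, 0, 0, 0, -1]]]'

```text
clock: 29.35
eef_pos: [537.9, 212.1, 90.8]
tcp_rot: [3.141, 0.001, -3.096]
contact_force: [0.7, -0.5, -1.8]
opening: 0.645
grasp_force: 32.7
```

```bash
cat >> h.py <<'E'
def held(f,h):
    "overlay check: held pot edges; prints predictions, saves crop"
    w=wl(f);P=w['pos'];a=np.linspace(0,6.28,200)
    def ext(c,r):
        q=proj(w,np.c_[c[0]+r*np.cos(a),c[1]+r*np.sin(a),np.full(200,c[2])]);return q.min(0).round(1),q.max(0).round(1)
    print(P,'ring',ext((539.2,213.2,21),37),'rim',ext(P+[0,0,50-h],28),'bottom',ext(P+[0,0,-h],28))
    c=w['img'][150:350,220:420].astype(np.uint8)
    cv2.imwrite('pics/'+f+'c.png',cv2.resize(cv2.convertScaleAbs(c,alpha=1.5),None,fx=3,fy=3,interpolation=cv2.INTER_CUBIC)[:,:,::-1])
E
python3 - <<'E'
from h import *
snap('wrist','w6');held('w6',31)
E
```

```text
[537.90246161 212.1151152   90.7808038 ] ring (array([274.4, 170.6]), array([372.1, 261.4])) rim (array([260.2, 234. ]), array([384. , 338.3])) bottom (array([277. , 197.4]), array([366.9, 278.6]))
```

View pics/w6c.png

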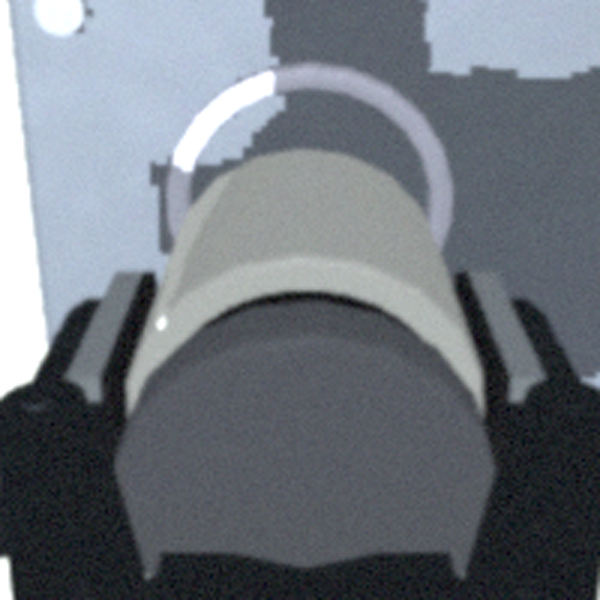

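Ring top at row 64 of the crop, pot rim at 257, bottom edge at 149: pot already nearly over the seat; only +1 mm in y needed.

>>> send_rows --moves '[[[0.0005, 0.0011, -0.015, 0, 0, 0, -1], [0, 0, -0.015, 0, 0, 0, -1], [0, 0, -0.006, 0, 0, 0, -1], [0, 0, -0.004, 0, 0, 0, -1], [0, 0, 0, 0, 0, 0, -1], [0, 0, 0, 0, 0, 0, -1]]]'

```text
clock: 30.0
eef_pos: [537.8, 213.8, 49.8]
tcp_rot: [-3.142, -0.0, -3.095]
contact_force: [-0.6, -0.5, -1.0]
opening: 0.648
grasp_force: 32.7
```

>>> send_rows --moves '[[[0, 0, -0.002, 0, 0, 0, -1], [0, 0, -0.0015, 0, 0, 0, -1], [0, 0, -0.001, 0, 0, 0, -1], [0, 0, 0, 0, 0, 0, -1], [0, 0, 0, 0, 0, 0, -1]]]'

```text
clock: 30.5
eef_pos: [537.9, 213.9, 46.3]
tcp_rot: [3.141, 0.001, -3.095]
contact_force: [-2.2, -0.8, 9.2]
opening: 0.645
grasp_force: 33.9
```

>>> send_rows --moves '[[[0, 0, 0, 0, 0, 0, 1], [0, 0, 0, 0, 0, 0, 1], [0, 0, 0, 0, 0, 0, 1], [0, 0, 0, 0, 0, 0, 1], [0, 0, 0, 0, 0, 0, 1], [0, 0, 0.02, 0, 0, 0, 1], [0, 0, 0.03, 0, 0, 0, 1], [0, 0, 0.04, 0, 0, 0, 1], [0, 0, 0.04, 0, 0, 0, 1], [0, 0, 0.04, 0, 0, 0, 1]]]'

```text
clock: 31.5
eef_pos: [537.3, 213.7, 216.8]
tcp_rot: [-3.141, -0.0, -3.095]
contact_force: [1.3, 0.5, 0.8]
opening: 1.002
grasp_force: 0.0
```

>>> send_rows --moves '[[[-0.0125, 0, 0.045, 0, 0, 0, 1], [-0.0125, 0, 0.045, 0, 0, 0, 1], [-0.0125, 0, 0.045, 0, 0, 0, 1], [-0.0125, 0, 0.045, 0, 0, 0, 1], [0, 0.034, 0, 0, 0, 0, 1], [0, 0.034, 0, 0, 0, 0, 1], [0, 0.034, 0, 0, 0, 0, 1], [0, 0.034, 0, 0, 0, 0, 1], [0, 0, 0, 0, 0, 0, 1], [0, 0, 0, 0, 0, 0, 1]]]'

```text
clock: 32.5
eef_pos: [487.3, 350.1, 394.8]
tcp_rot: [-3.141, -0.001, -3.094]
contact_force: [-0.5, -0.4, -0.1]
opening: 1.004
grasp_force: 0.0
```

Run:
```python
from h import *
s=sense();print(s['eef_pos'],s['tcp_rot']);snap('side','side3');snap('top','top3')
d=load('side3');e=load('top3')
print(proj(d,[[448.7,-120.4,69]]),proj(d,[[539.3,213,84]]),proj(e,[[448.7,-120.4,69]]))
c=lambda i,u,v,r:cv2.resize(cv2.convertScaleAbs(i.astype(np.uint8)[v-r:v+r,u-r:u+r],alpha=1.3),(400,400),interpolation=cv2.INTER_CUBIC)
cv2.imwrite('pics/s3c.png',np.hstack([c(d['img'],303,155,25),c(e['img'],340,225,60)])[:,:,::-1])
```

```text
[487.31872725 350.05582843 394.76190495] [-3.14075560e+00 -7.31765177e-04 -3.09392940e+00]
[[280.2699203  239.54600216]] [[303.02401781 150.0897477 ]] [[330.66281216 243.70542988]]
```

View pics/s3c.png

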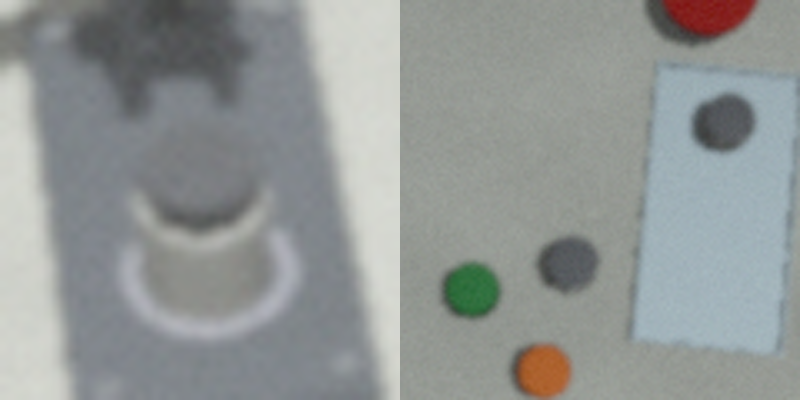

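Pot 2 is in the ring (dark neck visible), pot 1 in the tray, pot 3 unmoved at (331,244). Second press.

>>> send_rows --moves '[[[0, 0, -0.026, 0, 0, 0, 1], [0.0005, 0, -0.026, 0, 0, 0, 1], [0, 0, -0.025, 0, 0, 0, 1], [0, 0, 0, 0, 0, 0, 1], [0, 0, 0, 0, 0, 0, 1]]]'

```text
clock: 33.1
eef_pos: [488.4, 349.0, 318.9]
tcp_rot: [-3.141, -0.0, -3.096]
contact_force: [0.1, 0.2, 0.8]
opening: 0.999
grasp_force: 0.0
```

>>> send_rows --moves '[[[0, 0, 0, 0, 0, 0, -1], [0, 0, 0, 0, 0, 0, -1], [0, 0, 0, 0, 0, 0, -1], [0, 0, 0, 0, 0, 0, -1], [0, 0, 0, 0, 0, 0, -1], [0, 0, 0, 0, 0, 0, -1], [0, 0, 0, 0, 0, 0, -1], [0, 0, 0, 0, 0, 0, -1], [0, 0, 0, 0, 0, 0, -1], [0, 0, 0, 0, 0, 0, -1]]]' --grip_force 50

```text
clock: 34.1
eef_pos: [488.2, 350.1, 318.7]
tcp_rot: [3.141, 0.0, -3.095]
contact_force: [-1.8, 1.0, 5.1]
opening: 0.166
grasp_force: 49.0
```

>>> send_rows --moves '[[[0.0006, -0.0121, 0.0007, 0, 0, 0, -1], [0.0006, -0.0122, 0.0001, 0, 0, 0, -1], [0.0006, -0.0121, -0.0006, 0, 0, 0, -1], [0.0006, -0.0121, -0.0013, 0, 0, 0, -1], [0.0006, -0.012, -0.002, 0, 0, 0, -1], [0.0006, -0.0119, -0.0026, 0, 0, 0, -1], [0.0006, -0.0117, -0.0033, 0, 0, 0, -1], [0.0006, -0.0115, -0.0039, 0, 0, 0, -1], [0.0005, -0.0113, -0.0046, 0, 0, 0, -1], [0.0005, -0.011, -0.0052, 0, 0, 0, -1]]]'

```text
clock: 35.1
eef_pos: [494.1, 231.1, 294.9]
tcp_rot: [3.141, 0.0, -3.096]
contact_force: [2.2, 4.9, -1.0]
opening: 0.169
grasp_force: 51.8
```

>>> send_rows --moves '[[[0.0005, -0.0107, -0.0058, 0, 0, 0, -1], [0.0005, -0.0104, -0.0064, 0, 0, 0, -1], [0.0005, -0.01, -0.0069, 0, 0, 0, -1], [0.0005, -0.0096, -0.0075, 0, 0, 0, -1], [0.0004, -0.0092, -0.008, 0, 0, 0, -1], [0.0004, -0.0087, -0.0085, 0, 0, 0, -1], [0.0004, -0.0082, -0.0089, 0, 0, 0, -1], [0.0004, -0.0077, -0.0094, 0, 0, 0, -1], [0.0003, -0.0072, -0.0098, 0, 0, 0, -1], [0.0003, -0.0067, -0.0102, 0, 0, 0, -1]]]'

```text
clock: 36.1
eef_pos: [498.3, 143.1, 213.4]
tcp_rot: [3.141, 0.0, -3.095]
contact_force: [2.6, 5.7, 0.9]
opening: 0.167
grasp_force: 51.9
```

>>> send_rows --moves '[[[0.0003, -0.0061, -0.0105, 0, 0, 0, -1], [0.0003, -0.0055, -0.0109, 0, 0, 0, -1], [0.0002, -0.0049, -0.0111, 0, 0, 0, -1], [0.0002, -0.0043, -0.0114, 0, 0, 0, -1], [0.0002, -0.0036, -0.0116, 0, 0, 0, -1], [0.0001, -0.003, -0.0118, 0, 0, 0, -1], [0.0001, -0.0023, -0.0119, 0, 0, 0, -1], [0.0001, -0.0017, -0.0121, 0, 0, 0, -1], [0, -0.001, -0.0121, 0, 0, 0, -1], [0, -0.0003, -0.0122, 0, 0, 0, -1]]]'

```text
clock: 37.1
eef_pos: [499.7, 111.1, 98.2]
tcp_rot: [3.141, 0.0, -3.095]
contact_force: [-5.1, 1.1, 42.9]
opening: 0.167
grasp_force: 56.5
```

>>> send_rows --moves '[[[0, 0, -0.002, 0, 0, 0, -1], [0, 0, 0, 0, 0, 0, -1], [0, 0, 0, 0, 0, 0, -1]]]'

```text
clock: 37.4
eef_pos: [499.8, 111.0, 97.8]
tcp_rot: [3.141, 0.0, -3.095]
contact_force: [-6.5, 6.0, 29.4]
opening: 0.169
grasp_force: 54.4
```

>>> send_rows --moves '[[[0, 0, -0.001, 0, 0, 0, -1], [0, 0, 0, 0, 0, 0, -1], [0, 0, 0, 0, 0, 0, -1]]]'

```text
clock: 37.7
eef_pos: [499.8, 111.0, 97.5]
tcp_rot: [3.141, 0.001, -3.095]
contact_force: [-10.1, 4.4, 37.4]
opening: 0.171
grasp_force: 55.3
```

Same stiff end as before. Easing back.

>>> send_rows --moves '[[[0, 0.0003, 0.0152, 0, 0, 0, -1], [0, 0.001, 0.0121, 0, 0, 0, -1], [-0.0001, 0.0017, 0.0121, 0, 0, 0, -1], [-0.0001, 0.0023, 0.0119, 0, 0, 0, -1], [-0.0001, 0.003, 0.0118, 0, 0, 0, -1], [-0.0002, 0.0036, 0.0116, 0, 0, 0, -1], [-0.0002, 0.0043, 0.0114, 0, 0, 0, -1], [-0.0002, 0.0049, 0.0111, 0, 0, 0, -1], [-0.0003, 0.0055, 0.0109, 0, 0, 0, -1], [-0.0003, 0.0061, 0.0105, 0, 0, 0, -1]]]'

```text
clock: 38.7
eef_pos: [497.8, 144.6, 213.3]
tcp_rot: [3.14, -0.001, -3.095]
contact_force: [4.1, 13.5, -6.9]
opening: 0.166
grasp_force: 54.9
```

>>> send_rows --moves '[[[-0.0003, 0.0067, 0.0102, 0, 0, 0, -1], [-0.0003, 0.0072, 0.0098, 0, 0, 0, -1], [-0.0004, 0.0077, 0.0094, 0, 0, 0, -1], [-0.0004, 0.0082, 0.0089, 0, 0, 0, -1], [-0.0004, 0.0087, 0.0085, 0, 0, 0, -1], [-0.0004, 0.0092, 0.008, 0, 0, 0, -1], [-0.0005, 0.0096, 0.0075, 0, 0, 0, -1], [-0.0005, 0.01, 0.0069, 0, 0, 0, -1], [-0.0005, 0.0104, 0.0064, 0, 0, 0, -1], [-0.0005, 0.0107, 0.0058, 0, 0, 0, -1]]]'

```text
clock: 39.7
eef_pos: [493.7, 231.9, 296.6]
tcp_rot: [-3.14, -0.0, -3.095]
contact_force: [-1.8, -4.2, 7.0]
opening: 0.169
grasp_force: 50.9
```

>>> send_rows --moves '[[[-0.0005, 0.011, 0.0052, 0, 0, 0, -1], [-0.0005, 0.0113, 0.0046, 0, 0, 0, -1], [-0.0006, 0.0115, 0.0039, 0, 0, 0, -1], [-0.0006, 0.0117, 0.0033, 0, 0, 0, -1], [-0.0006, 0.0119, 0.0026, 0, 0, 0, -1], [-0.0006, 0.012, 0.002, 0, 0, 0, -1], [-0.0006, 0.0121, 0.0013, 0, 0, 0, -1], [-0.0006, 0.0121, 0.0006, 0, 0, 0, -1], [-0.0006, 0.0122, -0.0001, 0, 0, 0, -1], [-0.0006, 0.0121, -0.0007, 0, 0, 0, -1]]]'

```text
clock: 40.7
eef_pos: [488.0, 350.8, 318.0]
tcp_rot: [-3.141, -0.0, -3.095]
contact_force: [0.5, -7.3, 2.4]
opening: 0.167
grasp_force: 52.7
```

>>> send_rows --moves '[[[0, 0, 0, 0, 0, 0, -1], [0, 0, 0, 0, 0, 0, -1], [0, 0, 0, 0, 0, 0, -1]]]'

```text
clock: 41.0
eef_pos: [488.1, 349.8, 318.1]
tcp_rot: [3.141, -0.0, -3.095]
contact_force: [-1.1, -1.3, 2.3]
opening: 0.168
grasp_force: 52.6
```

>>> send_rows --moves '[[[0, 0, 0, 0, 0, 0, 0.2], [0, 0, 0, 0, 0, 0, 1], [0, 0, 0, 0, 0, 0, 1], [0, 0, 0, 0, 0, 0, 1], [0, 0, 0, 0, 0, 0, 1], [0, 0, 0.022, 0, 0, 0, 1], [0, 0, 0.03, 0, 0, 0, 1], [0, 0, 0.03, 0, 0, 0, 1]]]'

```text
clock: 41.8
eef_pos: [487.9, 349.7, 400.9]
tcp_rot: [-3.141, -0.001, -3.095]
contact_force: [0.7, 0.5, 0.3]
opening: 1.002
grasp_force: 0.0
```

>>> send_rows --moves '[[[0.0128, -0.034, 0, 0, 0, 0, 1], [0.0128, -0.034, 0, 0, 0, 0, 1], [0.0128, -0.034, 0, 0, 0, 0, 1], [0.0128, -0.034, 0, 0, 0, 0, 1], [0, 0, -0.03, 0, 0, 0, 1], [0, 0, -0.045, 0, 0, 0, 1], [0, 0, -0.045, 0, 0, 0, 1], [0, 0, -0.045, 0, 0, 0, 1], [0, 0, -0.045, 0, 0, 0, 1], [0, 0, 0, 0, 0, 0, 1]]]'

```text
clock: 42.8
eef_pos: [535.7, 212.3, 184.8]
tcp_rot: [-3.138, -0.01, -3.095]
contact_force: [-0.6, 0.1, -0.6]
opening: 1.001
grasp_force: 0.0
```

>>> send_rows --moves '[[[0, 0, 0, 0, 0, 0, 1], [0, 0, 0, 0, 0, 0, 1]]]'

```text
clock: 43.0
eef_pos: [540.9, 214.4, 192.9]
tcp_rot: [3.14, 0.004, -3.095]
contact_force: [-0.5, 0.6, -0.2]
opening: 1.003
grasp_force: 0.0
```

Run:
```python
from h import *
snap('wrist','w7');w=wl('w7');print(w['pos'],w['rot'])
for f in('w4','w7'):
    i=wl(f)['img'].astype(float).mean(2); print(f,i[140:190,306:311].mean(1).astype(int).tolist())
```

```text
[540.94918794 214.44115387 192.94866161] [ 3.14035711  0.00353911 -3.09540504]
w4 [105, 103, 104, 105, 104, 103, 103, 102, 103, 111, 138, 173, 190, 187, 171, 146, 118, 100, 92, 89, 89, 88, 87, 89, 99, 133, 161, 159, 124, 89, 84, 94, 100, 102, 101, 103, 101, 101, 100, 101, 100, 100, 99, 99, 99, 95, 83, 78, 77, 70]
w7 [105, 103, 104, 104, 104, 103, 103, 102, 103, 114, 140, 174, 192, 188, 170, 144, 118, 101, 96, 89, 89, 89, 88, 88, 95, 119, 146, 157, 140, 109, 86, 88, 97, 101, 101, 103, 101, 101, 100, 101, 100, 100, 101, 99, 97, 96, 91, 85, 79, 71]
```

Profile matches pot 1's home lid (no dark neck band). Pick up and carry to the tray centre.

>>> send_rows --moves '[[[-0.001, -0.001, -0.04, 0, 0, 0, 1], [0, 0, -0.04, 0, 0, 0, 1], [0, 0, -0.035, 0, 0, 0, 1], [0, 0, -0.02, 0, 0, 0, 1], [0, 0, -0.011, 0, 0, 0, 1], [0, 0, 0, 0, 0, 0, 1], [0, 0, 0, 0, 0, 0, 1], [0, 0, 0, 0, 0, 0, 1]]]'

```text
clock: 43.85
eef_pos: [539.6, 213.3, 46.0]
tcp_rot: [3.141, 0.003, -3.095]
contact_force: [0.7, 0.2, 0.2]
opening: 1.0
grasp_force: 0.0
```

>>> send_rows --moves '[[[0, 0, 0, 0, 0, 0, -1], [0, 0, 0, 0, 0, 0, -1], [0, 0, 0, 0, 0, 0, -1], [0, 0, 0, 0, 0, 0, -1], [0, 0, 0, 0, 0, 0, -1], [0, 0, 0, 0, 0, 0, -1], [0, 0, 0, 0, 0, 0, -1]]]' --grip_force 30

```text
clock: 44.55
eef_pos: [538.8, 213.0, 45.2]
tcp_rot: [3.141, 0.001, -3.095]
contact_force: [-0.9, -0.5, 7.2]
opening: 0.648
grasp_force: 30.8
```

>>> send_rows --moves '[[[0, 0, 0.02, 0, 0, 0, -1], [0, 0, 0.03, 0, 0, 0, -1], [0, 0, 0.04, 0, 0, 0, -1], [0, 0, 0.03, 0, 0, 0, -1], [-0.0022, -0.0408, 0, 0, 0, 0, -1], [-0.0022, -0.0408, 0, 0, 0, 0, -1], [-0.0022, -0.0408, 0, 0, 0, 0, -1], [-0.0022, -0.0408, 0, 0, 0, 0, -1], [-0.0022, -0.0408, 0, 0, 0, 0, -1], [-0.0022, -0.0408, 0, 0, 0, 0, -1]]]'

```text
clock: 45.55
eef_pos: [524.7, -33.5, 164.4]
tcp_rot: [-3.142, 0.0, -3.095]
contact_force: [0.9, 0.0, -1.0]
opening: 0.647
grasp_force: 32.8
```

>>> send_rows --moves '[[[-0.0022, -0.0408, 0, 0, 0, 0, -1], [-0.0022, -0.0408, 0, 0, 0, 0, -1], [-0.0022, -0.0408, 0, 0, 0, 0, -1], [-0.0022, -0.0408, 0, 0, 0, 0, -1], [-0.0022, -0.0408, 0, 0, 0, 0, -1], [-0.0022, -0.0408, 0, 0, 0, 0, -1], [0, 0, -0.045, 0, 0, 0, -1], [0, 0, -0.045, 0, 0, 0, -1], [0, 0, -0.02, 0, 0, 0, -1], [0, 0, 0, 0, 0, 0, -1]]]'

```text
clock: 46.55
eef_pos: [509.5, -275.7, 51.2]
tcp_rot: [3.138, -0.005, -3.096]
contact_force: [0.2, 0.2, -2.2]
opening: 0.649
grasp_force: 32.6
```

>>> send_rows --moves '[[[0, 0, 0, 0, 0, 0, -1], [0, 0, 0, 0, 0, 0, -1], [0, 0, 0, 0, 0, 0, -1]]]'

```text
clock: 46.85
eef_pos: [513.0, -277.2, 56.0]
tcp_rot: [-3.14, 0.002, -3.095]
contact_force: [0.5, -0.3, -1.3]
opening: 0.649
grasp_force: 32.6
```

>>> send_rows --moves '[[[0, 0, -0.01, 0, 0, 0, -1], [0, 0, -0.008, 0, 0, 0, -1], [0, 0, -0.003, 0, 0, 0, -1], [0, 0, 0, 0, 0, 0, -1], [0, 0, 0, 0, 0, 0, -1]]]'

```text
clock: 47.35
eef_pos: [511.8, -276.7, 33.9]
tcp_rot: [3.141, -0.001, -3.095]
contact_force: [-4.3, 1.7, 13.6]
opening: 0.65
grasp_force: 34.2
```

>>> send_rows --moves '[[[0, 0, 0, 0, 0, 0, 1], [0, 0, 0, 0, 0, 0, 1], [0, 0, 0, 0, 0, 0, 1], [0, 0, 0, 0, 0, 0, 1], [0, 0, 0, 0, 0, 0, 1], [0, 0, 0.025, 0, 0, 0, 1], [0, 0, 0.04, 0, 0, 0, 1], [0, 0, 0.04, 0, 0, 0, 1], [0, 0, 0.04, 0, 0, 0, 1], [0, 0, 0.04, 0, 0, 0, 1]]]'

```text
clock: 48.35
eef_pos: [511.7, -276.7, 219.9]
tcp_rot: [3.142, -0.0, -3.095]
contact_force: [1.1, -0.4, 0.7]
opening: 1.004
grasp_force: 0.0
```

>>> send_rows --moves '[[[-0.017, 0.031, 0, 0, 0, 0, 1], [-0.017, 0.031, 0, 0, 0, 0, 1], [-0.017, 0.032, 0, 0, 0, 0, 1], [-0.017, 0.032, 0, 0, 0, 0, 1], [-0.017, 0.031, 0, 0, 0, 0, 1], [0, 0, 0, 0, 0, 0, 1], [0, 0, 0, 0, 0, 0, 1], [0, 0, 0, 0, 0, 0, 1]]]'

```text
clock: 49.15
eef_pos: [427.7, -120.4, 218.5]
tcp_rot: [-3.141, 0.001, -3.095]
contact_force: [0.9, 0.3, 0.4]
opening: 0.999
grasp_force: 0.0
```

Run:
```python
from h import *
snap('wrist','w8');snap('top','top8');w=wl('w8');print(w['pos'],w['rot'])
p=proj(w,[[448.7,-120.4,69]])[0];print(p)
b=w['img'].astype(int);u,v=map(int,p);r=45
# dark non-green pixels vs table: print coarse map
g=b[v-r:v+r,u-r:u+r].mean(2)
print(g[::6,::6].astype(int))
t=load('top8');print(cent(t,(331,244),69),cent(t,proj(t,[[513,-277,64]])[0],64),cent(t,proj(t,[[598,-285,64]])[0],64))
```

```text
[ 427.70292932 -120.37101661  218.54167994] [-3.14103618e+00  9.65371049e-04 -3.09534260e+00]
[320.98730628 207.08319287]
[[147 147 146 149 144 148 146 144 150 146 151 145 108  73  78]
 [148 146 151 149 146 133 148 117 130 120  97  99  73  77  76]
 [151 153 150 147 143  72  69  72  70  69  72  76  77  78  77]
 [149 146 143 147 133  67  84 104  81  81  68  75  76  73  75]
 [154 153 151 145  75  58  38  39  37  39  76  77  74  79  80]
 [146 153 145 145  59  40  42  47  41  42  41  76  76  73  79]
 [148 150 154 143  41  39  41  40  36  39  37  43  76  79  79]
 [147 151 148 144  45  43  40  43  45  40  39  45  80  79  77]
 [148 150 145 148  83  83  82  80  77  74  39  49 149 152 153]
 [148 150 147 144  86  83  82  81  79  81  41 128 150 153 151]
 [150 148 148 142 148  78  80  78  78  79  78 149 144 148 152]
 [151 147 147 152 156 151 138 104 105 148 151 149 151 149 152]
 [150 147 149 150 152 145 148 152 147 153 151 152 151 151 145]
 [147 146 153 147 148 148 144 146 153 150 147 149 147 153 149]
 [146 149 148 146 147 152 150 151 152 146 150 150 148 151 149]]
(array([329. , 248.1]), (np.int32(29), np.int32(29), np.int32(486)), array([ 434. , -114.9,   69. ])) (array([372.5, 227. ]), (np.int32(23), np.int32(21), np.int32(307)), array([ 506. , -263.1,   64. ])) (array([376.5, 201.5]), (np.int32(18), np.int32(18), np.int32(256)), array([ 593.9, -278.4,   64. ]))
```

>>> send_rows --moves '[[[0.012, 0, -0.02, 0, 0, 0, 1], [0.012, 0, -0.02, 0, 0, 0, 1], [0, 0, -0.04, 0, 0, 0, 1], [0, 0, -0.04, 0, 0, 0, 1], [0, 0, -0.035, 0, 0, 0, 1], [0, 0, -0.02, 0, 0, 0, 1], [0, 0, -0.013, 0, 0, 0, 1], [0, 0, 0, 0, 0, 0, 1], [0, 0, 0, 0, 0, 0, 1]]]'

```text
clock: 50.15
eef_pos: [451.5, -120.2, 30.7]
tcp_rot: [-3.141, 0.0, -3.096]
contact_force: [-0.5, 0.4, -0.2]
opening: 1.001
grasp_force: 0.0
```

>>> send_rows --moves '[[[0, 0, 0, 0, 0, 0, -1], [0, 0, 0, 0, 0, 0, -1], [0, 0, 0, 0, 0, 0, -1], [0, 0, 0, 0, 0, 0, -1], [0, 0, 0, 0, 0, 0, -1], [0, 0, 0, 0, 0, 0, -1], [0, 0, 0, 0, 0, 0, -1], [0, 0, 0, 0, 0, 0, -1]]]' --grip_force 30

```text
clock: 50.95
eef_pos: [451.8, -120.1, 31.5]
tcp_rot: [-3.141, 0.002, -3.095]
contact_force: [-1.1, -0.6, 7.3]
opening: 0.649
grasp_force: 30.6
```

>>> send_rows --moves '[[[0, 0, 0.02, 0, 0, 0, -1], [0, 0, 0.035, 0, 0, 0, -1], [0, 0, 0.035, 0, 0, 0, -1], [0.0108, 0.0416, 0, 0, 0, 0, -1], [0.0108, 0.0416, 0, 0, 0, 0, -1], [0.0108, 0.0416, 0, 0, 0, 0, -1], [0.0108, 0.0416, 0, 0, 0, 0, -1], [0.0108, 0.0416, 0, 0, 0, 0, -1], [0.0108, 0.0416, 0, 0, 0, 0, -1], [0.0108, 0.0416, 0, 0, 0, 0, -1]]]'

```text
clock: 51.95
eef_pos: [526.7, 173.3, 121.0]
tcp_rot: [3.141, 0.001, -3.095]
contact_force: [0.4, -0.0, -1.2]
opening: 0.646
grasp_force: 33.1
```

>>> send_rows --moves '[[[0.0108, 0.0416, 0, 0, 0, 0, -1], [0, 0, 0, 0, 0, 0, -1], [0, 0, -0.03, 0, 0, 0, -1], [0, 0, 0, 0, 0, 0, -1], [0, 0, 0, 0, 0, 0, -1], [0, 0, 0, 0, 0, 0, -1]]]'

```text
clock: 52.55
eef_pos: [537.8, 212.7, 91.4]
tcp_rot: [3.141, 0.001, -3.096]
contact_force: [-0.1, -0.4, -1.2]
opening: 0.645
grasp_force: 33.0
```

Run:
```python
from h import *
snap('wrist','w9');held('w9',31.2)
for f in('w2','w6','w9'):
    i=wl(f)['img'].astype(float).mean(2); print(f,wl(f)['pos'].round(1),i[165:265,320:325].mean(1).astype(int).tolist())
    print(i[213:216,268:284].mean(0).astype(int).tolist(),i[213:216,362:380].mean(0).astype(int).tolist(), i[284:287,255:268].mean(0).astype(int).tolist(),i[284:287,376:390].mean(0).astype(int).tolist())
```

```text
[537.79754644 212.71275955  91.38786437] ring (array([273.8, 170.5]), array([371.2, 261.1])) rim (array([260.3, 233.8]), array([383.9, 337.9])) bottom (array([277.1, 197.3]), array([366.9, 278.4]))
w2 [539.2 210.   90.3] [66, 65, 67, 71, 82, 99, 114, 123, 125, 123, 118, 114, 106, 90, 73, 66, 66, 69, 68, 67, 66, 66, 66, 65, 66, 65, 65, 65, 65, 63, 66, 66, 65, 65, 65, 65, 66, 67, 75, 93, 101, 102, 102, 101, 102, 103, 102, 102, 102, 102, 102, 102, 102, 102, 103, 102, 103, 104, 104, 103, 103, 103, 103, 102, 103, 103, 103, 103, 103, 102, 103, 104, 102, 103, 104, 107, 115, 122, 124, 121, 120, 119, 120, 119, 120, 116, 101, 60, 23, 16, 13, 11, 19, 30, 45, 51, 52, 53, 51, 52]
[128, 126, 121, 100, 86, 72, 66, 66, 66, 75, 100, 110, 113, 112, 113, 112] [68, 67, 71, 81, 96, 109, 111, 113, 110, 110, 107, 97, 75, 66, 64, 66, 65, 66] [24, 19, 17, 18, 15, 19, 38, 75, 105, 116, 117, 117, 103] [110, 116, 118, 114, 100, 69, 36, 16, 18, 21, 22, 20, 24, 26]
w6 [537.9 212.1  90.8] [70, 67, 66, 67, 68, 80, 100, 114, 125, 125, 122, 119, 113, 108, 90, 74, 68, 67, 68, 67, 69, 68, 68, 66, 65, 67, 67, 66, 66, 65
[... 635 characters left out ...]
, 81, 100, 114, 123, 125, 122, 118, 113, 106, 91, 73, 68, 67, 68, 68, 68, 67, 65, 68, 67, 67, 66, 69, 81, 98, 103, 103, 102, 103, 103, 103, 102, 104, 104, 104, 103, 104, 103, 104, 103, 104, 104, 103, 103, 104, 103, 103, 104, 102, 103, 103, 104, 104, 104, 103, 105, 107, 114, 124, 125, 122, 120, 119, 121, 120, 120, 119, 118, 101, 53, 16, 15, 23, 34, 47, 53, 53, 53, 52, 55, 52, 55, 55, 54, 57, 63, 64, 63, 62, 61, 63, 60, 63, 62, 64]
[129, 127, 125, 116, 82, 68, 85, 108, 114, 114, 113, 112, 112, 108, 106, 110] [97, 106, 113, 112, 114, 110, 110, 99, 78, 68, 66, 68, 66, 64, 67, 67, 66, 65] [16, 22, 19, 17, 25, 41, 50, 54, 59, 60, 60, 61, 62] [63, 61, 60, 59, 57, 53, 45, 32, 23, 20, 19, 24, 23, 22]
```

Pot 3 sits 3 mm toward −x in the hand (far edge at row 193 versus 199 before), so I shift +4.4 mm in x.

>>> send_rows --moves '[[[0.0044, 0.001, -0.015, 0, 0, 0, -1], [0, 0, -0.015, 0, 0, 0, -1], [0, 0, -0.006, 0, 0, 0, -1], [0, 0, -0.004, 0, 0, 0, -1], [0, 0, 0, 0, 0, 0, -1], [0, 0, 0, 0, 0, 0, -1]]]'

```text
clock: 53.2
eef_pos: [541.8, 214.0, 50.2]
tcp_rot: [-3.142, -0.0, -3.095]
contact_force: [0.1, -0.4, -0.8]
opening: 0.648
grasp_force: 33.0
```

>>> send_rows --moves '[[[0, 0, -0.002, 0, 0, 0, -1], [0, 0, -0.0015, 0, 0, 0, -1], [0, 0, -0.001, 0, 0, 0, -1], [0, 0, 0, 0, 0, 0, -1], [0, 0, 0, 0, 0, 0, -1]]]'

```text
clock: 53.7
eef_pos: [541.9, 214.1, 46.5]
tcp_rot: [3.141, 0.0, -3.095]
contact_force: [-1.8, -0.8, 5.6]
opening: 0.651
grasp_force: 33.8
```

>>> send_rows --moves '[[[0, 0, 0, 0, 0, 0, 1], [0, 0, 0, 0, 0, 0, 1], [0, 0, 0, 0, 0, 0, 1], [0, 0, 0, 0, 0, 0, 1], [0, 0, 0, 0, 0, 0, 1], [0, 0, 0.02, 0, 0, 0, 1], [0, 0, 0.03, 0, 0, 0, 1], [0, 0, 0.04, 0, 0, 0, 1], [0, 0, 0.04, 0, 0, 0, 1], [0, 0, 0.018, 0, 0, 0, 1]]]'

```text
clock: 54.7
eef_pos: [543.2, 214.5, 197.5]
tcp_rot: [3.14, 0.004, -3.095]
contact_force: [0.1, 0.6, -0.3]
opening: 0.999
grasp_force: 0.0
```

>>> send_rows --moves '[[[0, 0, 0, 0, 0, 0, 1], [0, 0, 0, 0, 0, 0, 1]]]'

```text
clock: 54.9
eef_pos: [541.6, 213.9, 193.6]
tcp_rot: [3.142, 0.0, -3.095]
contact_force: [0.1, 0.2, 0.7]
opening: 1.001
grasp_force: 0.0
```

Run:
```python
from h import *
snap('wrist','w10')
for f in('w7','w10'):
    w=wl(f);i=w['img'].astype(float).mean(2); print(w['pos'].round(1),i[140:190,306:311].mean(1).astype(int).tolist())
    print(i[180:183,278:365].mean(0).astype(int).tolist())
```

```text
[540.9 214.4 192.9] [105, 103, 104, 104, 104, 103, 103, 102, 103, 114, 140, 174, 192, 188, 170, 144, 118, 101, 96, 89, 89, 89, 88, 88, 95, 119, 146, 157, 140, 109, 86, 88, 97, 101, 101, 103, 101, 101, 100, 101, 100, 100, 101, 99, 97, 96, 91, 85, 79, 71]
[101, 101, 100, 101, 101, 101, 100, 101, 104, 125, 158, 158, 113, 86, 81, 94, 132, 156, 138, 105, 98, 101, 101, 100, 100, 100, 100, 100, 101, 101, 101, 101, 99, 98, 100, 99, 98, 100, 98, 99, 99, 97, 96, 96, 91, 75, 63, 49, 46, 47, 48, 46, 46, 46, 48, 48, 46, 44, 47, 48, 46, 46, 46, 47, 45, 47, 48, 55, 71, 83, 84, 85, 88, 85, 78, 66, 51, 47, 48, 48, 48, 50, 50, 50, 51, 49, 49]
[541.6 213.9 193.6] [105, 104, 103, 103, 104, 103, 103, 104, 104, 112, 138, 173, 193, 189, 174, 150, 121, 103, 98, 92, 90, 89, 89, 89, 96, 116, 142, 170, 184, 170, 121, 88, 81, 87, 96, 100, 102, 102, 100, 101, 101, 101, 101, 99, 100, 99, 100, 96, 90, 83]
[103, 99, 100, 102, 101, 101, 100, 99, 100, 103, 124, 146, 115, 89, 85, 82, 98, 141, 160, 139, 106, 92, 98, 100, 101, 100, 101, 100, 101, 103, 101, 102, 101, 99, 100, 100, 99, 100, 100, 101, 99, 99, 98, 87, 59, 49, 46, 47, 48, 47, 49, 48, 48, 50, 48, 46, 46, 45, 45, 48, 45, 49, 47, 48, 47, 44, 46, 56, 72, 87, 89, 86, 85, 88, 85, 77, 57, 49, 50, 51, 48, 49, 50, 50, 49, 49, 50]
```

Ring and rim sit on the same rows as before: pot 3 is seated. Third press.

>>> send_rows --moves '[[[-0.0135, 0, 0.045, 0, 0, 0, 1], [-0.0135, 0, 0.045, 0, 0, 0, 1], [-0.0135, 0, 0.045, 0, 0, 0, 1], [-0.0135, 0, 0.045, 0, 0, 0, 1], [0, 0.034, 0.005, 0, 0, 0, 1], [0, 0.034, 0.005, 0, 0, 0, 1], [0, 0.034, 0.005, 0, 0, 0, 1], [0, 0.034, 0.005, 0, 0, 0, 1], [0, 0, 0, 0, 0, 0, 1], [0, 0, 0, 0, 0, 0, 1]]]'

```text
clock: 55.95
eef_pos: [487.3, 350.2, 391.8]
tcp_rot: [-3.14, -0.003, -3.094]
contact_force: [-0.3, -0.0, -0.4]
opening: 1.0
grasp_force: 0.0
```

```bash
python3 -c "
from h import *
s=sense();print(s['eef_pos'],s['tcp_rot'],grip(0))"
```

```text
[487.3213106  350.16072401 391.75936122] [-3.13954663e+00 -2.55111561e-03 -3.09399475e+00] [487.67469065 349.84104949 319.16403709]
```

>>> send_rows --moves '[[[0, 0, -0.026, 0, 0, 0, 1], [0.0005, 0, -0.026, 0, 0, 0, 1], [0, 0, -0.022, 0, 0, 0, 1], [0, 0, 0, 0, 0, 0, 1], [0, 0, 0, 0, 0, 0, 1]]]'

```text
clock: 56.45
eef_pos: [488.3, 349.0, 319.6]
tcp_rot: [-3.141, -0.001, -3.096]
contact_force: [0.6, -0.1, -0.0]
opening: 1.0
grasp_force: 0.0
```

>>> send_rows --moves '[[[0, 0, 0, 0, 0, 0, -1], [0, 0, 0, 0, 0, 0, -1], [0, 0, 0, 0, 0, 0, -1], [0, 0, 0, 0, 0, 0, -1], [0, 0, 0, 0, 0, 0, -1], [0, 0, 0, 0, 0, 0, -1], [0, 0, 0, 0, 0, 0, -1], [0, 0, 0, 0, 0, 0, -1], [0, 0, 0, 0, 0, 0, -1], [0, 0, 0, 0, 0, 0, -1]]]' --grip_force 50

```text
clock: 57.45
eef_pos: [488.3, 350.2, 320.2]
tcp_rot: [3.141, 0.0, -3.095]
contact_force: [-1.6, 1.1, 5.6]
opening: 0.171
grasp_force: 49.0
```

>>> send_rows --moves '[[[0.0006, -0.0121, 0.0007, 0, 0, 0, -1], [0.0006, -0.0122, 0.0001, 0, 0, 0, -1], [0.0006, -0.0121, -0.0006, 0, 0, 0, -1], [0.0006, -0.0121, -0.0013, 0, 0, 0, -1], [0.0006, -0.012, -0.002, 0, 0, 0, -1], [0.0006, -0.0119, -0.0026, 0, 0, 0, -1], [0.0006, -0.0117, -0.0033, 0, 0, 0, -1], [0.0006, -0.0115, -0.0039, 0, 0, 0, -1], [0.0005, -0.0113, -0.0046, 0, 0, 0, -1], [0.0005, -0.011, -0.0052, 0, 0, 0, -1]]]'

```text
clock: 58.45
eef_pos: [494.2, 231.2, 296.6]
tcp_rot: [3.141, 0.0, -3.096]
contact_force: [2.5, 4.4, 1.0]
opening: 0.164
grasp_force: 52.0
```

>>> send_rows --moves '[[[0.0005, -0.0107, -0.0058, 0, 0, 0, -1], [0.0005, -0.0104, -0.0064, 0, 0, 0, -1], [0.0005, -0.01, -0.0069, 0, 0, 0, -1], [0.0005, -0.0096, -0.0075, 0, 0, 0, -1], [0.0004, -0.0092, -0.008, 0, 0, 0, -1], [0.0004, -0.0087, -0.0085, 0, 0, 0, -1], [0.0004, -0.0082, -0.0089, 0, 0, 0, -1], [0.0004, -0.0077, -0.0094, 0, 0, 0, -1], [0.0003, -0.0072, -0.0098, 0, 0, 0, -1], [0.0003, -0.0067, -0.0102, 0, 0, 0, -1]]]'

```text
clock: 59.45
eef_pos: [498.3, 143.1, 214.9]
tcp_rot: [-3.142, 0.0, -3.095]
contact_force: [2.3, 5.1, 3.0]
opening: 0.168
grasp_force: 52.0
```

>>> send_rows --moves '[[[0.0003, -0.0061, -0.0105, 0, 0, 0, -1], [0.0003, -0.0055, -0.0109, 0, 0, 0, -1], [0.0002, -0.0049, -0.0111, 0, 0, 0, -1], [0.0002, -0.0043, -0.0114, 0, 0, 0, -1], [0.0002, -0.0036, -0.0116, 0, 0, 0, -1], [0.0001, -0.003, -0.0118, 0, 0, 0, -1], [0.0001, -0.0023, -0.0119, 0, 0, 0, -1], [0.0001, -0.0017, -0.0121, 0, 0, 0, -1], [0, -0.001, -0.0121, 0, 0, 0, -1], [0, -0.0003, -0.0122, 0, 0, 0, -1]]]'

```text
clock: 60.45
eef_pos: [499.9, 111.1, 99.6]
tcp_rot: [3.141, 0.0, -3.095]
contact_force: [-4.9, 4.4, 38.1]
opening: 0.167
grasp_force: 56.8
```

>>> send_rows --moves '[[[0, 0, -0.003, 0, 0, 0, -1], [0, 0, 0, 0, 0, 0, -1], [0, 0, 0, 0, 0, 0, -1]]]'

```text
clock: 60.75
eef_pos: [499.9, 111.1, 98.8]
tcp_rot: [3.142, 0.0, -3.095]
contact_force: [-10.4, 2.7, 37.5]
opening: 0.167
grasp_force: 55.6
```

>>> send_rows --moves '[[[0, 0, -0.001, 0, 0, 0, -1], [0, 0, 0, 0, 0, 0, -1], [0, 0, 0, 0, 0, 0, -1]]]'

```text
clock: 61.05
eef_pos: [500.0, 111.1, 98.5]
tcp_rot: [3.142, 0.001, -3.095]
contact_force: [-11.5, 2.1, 45.9]
opening: 0.171
grasp_force: 56.5
```

Stiff again; easing back (+4 mm to undo the overtravel).

>>> send_rows --moves '[[[0, 0.0003, 0.0162, 0, 0, 0, -1], [0, 0.001, 0.0121, 0, 0, 0, -1], [-0.0001, 0.0017, 0.0121, 0, 0, 0, -1], [-0.0001, 0.0023, 0.0119, 0, 0, 0, -1], [-0.0001, 0.003, 0.0118, 0, 0, 0, -1], [-0.0002, 0.0036, 0.0116, 0, 0, 0, -1], [-0.0002, 0.0043, 0.0114, 0, 0, 0, -1], [-0.0002, 0.0049, 0.0111, 0, 0, 0, -1], [-0.0003, 0.0055, 0.0109, 0, 0, 0, -1], [-0.0003, 0.0061, 0.0105, 0, 0, 0, -1]]]'

```text
clock: 62.05
eef_pos: [498.2, 142.5, 216.8]
tcp_rot: [-3.138, -0.0, -3.095]
contact_force: [3.6, -8.2, 4.2]
opening: 0.166
grasp_force: 48.7
```

>>> send_rows --moves '[[[-0.0003, 0.0067, 0.0102, 0, 0, 0, -1], [-0.0003, 0.0072, 0.0098, 0, 0, 0, -1], [-0.0004, 0.0077, 0.0094, 0, 0, 0, -1], [-0.0004, 0.0082, 0.0089, 0, 0, 0, -1], [-0.0004, 0.0087, 0.0085, 0, 0, 0, -1], [-0.0004, 0.0092, 0.008, 0, 0, 0, -1], [-0.0005, 0.0096, 0.0075, 0, 0, 0, -1], [-0.0005, 0.01, 0.0069, 0, 0, 0, -1], [-0.0005, 0.0104, 0.0064, 0, 0, 0, -1], [-0.0005, 0.0107, 0.0058, 0, 0, 0, -1]]]'

```text
clock: 63.05
eef_pos: [493.9, 230.8, 299.4]
tcp_rot: [-3.138, 0.001, -3.095]
contact_force: [1.2, -3.0, 7.3]
opening: 0.166
grasp_force: 52.0
```

>>> send_rows --moves '[[[-0.0005, 0.011, 0.0052, 0, 0, 0, -1], [-0.0005, 0.0113, 0.0046, 0, 0, 0, -1], [-0.0006, 0.0115, 0.0039, 0, 0, 0, -1], [-0.0006, 0.0117, 0.0033, 0, 0, 0, -1], [-0.0006, 0.0119, 0.0026, 0, 0, 0, -1], [-0.0006, 0.012, 0.002, 0, 0, 0, -1], [-0.0006, 0.0121, 0.0013, 0, 0, 0, -1], [-0.0006, 0.0121, 0.0006, 0, 0, 0, -1], [-0.0006, 0.0122, -0.0001, 0, 0, 0, -1], [-0.0006, 0.0121, -0.0007, 0, 0, 0, -1]]]'

```text
clock: 64.05
eef_pos: [488.0, 350.8, 319.8]
tcp_rot: [-3.141, -0.0, -3.095]
contact_force: [-0.1, -5.6, 3.3]
opening: 0.163
grasp_force: 54.8
```

>>> send_rows --moves '[[[0, 0, 0, 0, 0, 0, -1], [0, 0, 0, 0, 0, 0, -1], [0, 0, 0, 0, 0, 0, -1]]]'

```text
clock: 64.35
eef_pos: [488.0, 350.6, 319.8]
tcp_rot: [-3.142, -0.0, -3.095]
contact_force: [0.9, -1.7, 5.3]
opening: 0.164
grasp_force: 55.0
```

>>> send_rows --moves '[[[0, 0, 0, 0, 0, 0, 0.2], [0, 0, 0, 0, 0, 0, 1], [0, 0, 0, 0, 0, 0, 1], [0, 0, 0, 0, 0, 0, 1], [0, 0, 0, 0, 0, 0, 1], [0, 0, 0.022, 0, 0, 0, 1], [0, 0, 0.03, 0, 0, 0, 1], [0, 0, 0.03, 0, 0, 0, 1]]]'

```text
clock: 65.15
eef_pos: [488.0, 349.9, 402.4]
tcp_rot: [-3.141, -0.001, -3.095]
contact_force: [0.1, 0.8, -0.3]
opening: 1.0
grasp_force: 0.0
```

>>> send_rows --moves '[[[0.0128, -0.034, 0, 0, 0, 0, 1], [0.0128, -0.034, 0, 0, 0, 0, 1], [0.0128, -0.034, 0, 0, 0, 0, 1], [0.0128, -0.034, 0, 0, 0, 0, 1], [0, 0, -0.03, 0, 0, 0, 1], [0, 0, -0.045, 0, 0, 0, 1], [0, 0, -0.045, 0, 0, 0, 1], [0, 0, -0.045, 0, 0, 0, 1], [0, 0, -0.045, 0, 0, 0, 1], [0, 0, 0, 0, 0, 0, 1]]]'

```text
clock: 66.15
eef_pos: [535.8, 212.5, 186.3]
tcp_rot: [-3.138, -0.01, -3.096]
contact_force: [-0.2, 0.4, -0.5]
opening: 1.0
grasp_force: 0.0
```

>>> send_rows --moves '[[[0, 0, 0, 0, 0, 0, 1], [0, 0, 0, 0, 0, 0, 1]]]'

```text
clock: 66.35
eef_pos: [541.0, 214.6, 194.4]
tcp_rot: [3.14, 0.004, -3.095]
contact_force: [-0.0, 0.6, 0.2]
opening: 1.004
grasp_force: 0.0
```

Run:
```python
from h import *
snap('wrist','w11')
for f in('w7','w11'):
    w=wl(f);i=w['img'].astype(float).mean(2); print(w['pos'].round(1),i[140:190,306:311].mean(1).astype(int).tolist())
    print(i[180:183,278:365].mean(0).astype(int).tolist())
```

```text
[540.9 214.4 192.9] [105, 103, 104, 104, 104, 103, 103, 102, 103, 114, 140, 174, 192, 188, 170, 144, 118, 101, 96, 89, 89, 89, 88, 88, 95, 119, 146, 157, 140, 109, 86, 88, 97, 101, 101, 103, 101, 101, 100, 101, 100, 100, 101, 99, 97, 96, 91, 85, 79, 71]
[101, 101, 100, 101, 101, 101, 100, 101, 104, 125, 158, 158, 113, 86, 81, 94, 132, 156, 138, 105, 98, 101, 101, 100, 100, 100, 100, 100, 101, 101, 101, 101, 99, 98, 100, 99, 98, 100, 98, 99, 99, 97, 96, 96, 91, 75, 63, 49, 46, 47, 48, 46, 46, 46, 48, 48, 46, 44, 47, 48, 46, 46, 46, 47, 45, 47, 48, 55, 71, 83, 84, 85, 88, 85, 78, 66, 51, 47, 48, 48, 48, 50, 50, 50, 51, 49, 49]
[541.  214.6 194.4] [105, 105, 105, 105, 103, 104, 102, 101, 103, 120, 154, 185, 193, 183, 162, 135, 110, 99, 95, 90, 89, 89, 87, 90, 100, 124, 143, 147, 119, 88, 86, 93, 100, 101, 102, 102, 101, 100, 100, 101, 100, 100, 99, 98, 99, 97, 92, 82, 71, 54]
[102, 100, 100, 101, 100, 100, 100, 102, 101, 125, 161, 177, 172, 142, 99, 95, 130, 143, 116, 96, 95, 100, 100, 100, 99, 97, 99, 98, 100, 99, 99, 100, 99, 99, 100, 99, 100, 97, 98, 99, 99, 98, 99, 97, 89, 74, 65, 53, 46, 47, 47, 46, 45, 44, 47, 47, 46, 46, 45, 47, 45, 47, 47, 47, 47, 44, 51, 63, 79, 85, 86, 87, 87, 84, 76, 58, 51, 50, 51, 50, 48, 48, 49, 50, 51, 49, 48]
```

Lid home too. Pick up and carry to the last tray slot.

>>> send_rows --moves '[[[-0.001, -0.001, -0.04, 0, 0, 0, 1], [0, 0, -0.04, 0, 0, 0, 1], [0, 0, -0.035, 0, 0, 0, 1], [0, 0, -0.02, 0, 0, 0, 1], [0, 0, -0.012, 0, 0, 0, 1], [0, 0, 0, 0, 0, 0, 1], [0, 0, 0, 0, 0, 0, 1], [0, 0, 0, 0, 0, 0, 1]]]'

```text
clock: 67.2
eef_pos: [539.7, 213.5, 46.5]
tcp_rot: [3.141, 0.003, -3.095]
contact_force: [-0.1, 0.1, 0.3]
opening: 0.997
grasp_force: 0.0
```

>>> send_rows --moves '[[[0, 0, 0, 0, 0, 0, -1], [0, 0, 0, 0, 0, 0, -1], [0, 0, 0, 0, 0, 0, -1], [0, 0, 0, 0, 0, 0, -1], [0, 0, 0, 0, 0, 0, -1], [0, 0, 0, 0, 0, 0, -1], [0, 0, 0, 0, 0, 0, -1]]]' --grip_force 30

```text
clock: 67.9
eef_pos: [538.9, 213.2, 45.7]
tcp_rot: [3.141, 0.001, -3.095]
contact_force: [-0.4, -1.4, 6.9]
opening: 0.651
grasp_force: 30.7
```

>>> send_rows --moves '[[[0, 0, 0.02, 0, 0, 0, -1], [0, 0, 0.03, 0, 0, 0, -1], [0, 0, 0.04, 0, 0, 0, -1], [0, 0, 0.03, 0, 0, 0, -1], [-0.0097, -0.04, 0, 0, 0, 0, -1], [-0.0097, -0.04, 0, 0, 0, 0, -1], [-0.0097, -0.04, 0, 0, 0, 0, -1], [-0.0097, -0.04, 0, 0, 0, 0, -1], [-0.0097, -0.04, 0, 0, 0, 0, -1], [-0.0097, -0.04, 0, 0, 0, 0, -1]]]'

```text
clock: 68.9
eef_pos: [479.5, -28.4, 165.0]
tcp_rot: [-3.142, 0.0, -3.095]
contact_force: [1.0, -1.0, -1.8]
opening: 0.643
grasp_force: 32.8
```

>>> send_rows --moves '[[[-0.0097, -0.04, 0, 0, 0, 0, -1], [-0.0097, -0.04, 0, 0, 0, 0, -1], [-0.0097, -0.04, 0, 0, 0, 0, -1], [-0.0097, -0.04, 0, 0, 0, 0, -1], [-0.0097, -0.04, 0, 0, 0, 0, -1], [-0.0097, -0.04, 0, 0, 0, 0, -1], [0, 0, -0.045, 0, 0, 0, -1], [0, 0, -0.045, 0, 0, 0, -1], [0, 0, -0.02, 0, 0, 0, -1], [0, 0, 0, 0, 0, 0, -1]]]'

```text
clock: 69.9
eef_pos: [419.9, -265.9, 52.2]
tcp_rot: [3.138, -0.005, -3.096]
contact_force: [-0.2, 0.7, -1.2]
opening: 0.646
grasp_force: 32.7
```

>>> send_rows --moves '[[[0, 0, 0, 0, 0, 0, -1], [0, 0, 0, 0, 0, 0, -1], [0, 0, 0, 0, 0, 0, -1]]]'

```text
clock: 70.2
eef_pos: [423.1, -267.5, 56.3]
tcp_rot: [-3.14, 0.002, -3.095]
contact_force: [0.6, -0.2, -1.2]
opening: 0.648
grasp_force: 32.7
```

>>> send_rows --moves '[[[0, 0, -0.01, 0, 0, 0, -1], [0, 0, -0.008, 0, 0, 0, -1], [0, 0, -0.003, 0, 0, 0, -1], [0, 0, 0, 0, 0, 0, -1], [0, 0, 0, 0, 0, 0, -1]]]'

```text
clock: 70.7
eef_pos: [422.1, -266.9, 34.1]
tcp_rot: [3.141, -0.0, -3.095]
contact_force: [-2.4, 2.3, 13.6]
opening: 0.65
grasp_force: 34.6
```

>>> send_rows --moves '[[[0, 0, 0, 0, 0, 0, 1], [0, 0, 0, 0, 0, 0, 1], [0, 0, 0, 0, 0, 0, 1], [0, 0, 0, 0, 0, 0, 1], [0, 0, 0, 0, 0, 0, 1], [0, 0, 0.025, 0, 0, 0, 1], [0, 0, 0.04, 0, 0, 0, 1], [0, 0, 0.04, 0, 0, 0, 1], [0, 0, 0.04, 0, 0, 0, 1], [0, 0, 0.04, 0, 0, 0, 1]]]'

```text
clock: 71.7
eef_pos: [421.8, -266.8, 220.4]
tcp_rot: [-3.142, -0.0, -3.095]
contact_force: [0.4, -1.1, -0.6]
opening: 0.997
grasp_force: 0.0
```

>>> send_rows --moves '[[[0, 0.04, 0.01, 0, 0, 0, 1], [0, 0.04, 0.01, 0, 0, 0, 1], [0, 0.04, 0.01, 0, 0, 0, 1], [0, 0.04, 0.01, 0, 0, 0, 1], [0, 0.04, 0.01, 0, 0, 0, 1], [0, 0, 0, 0, 0, 0, 1], [0, 0, 0, 0, 0, 0, 1], [0, 0, 0, 0, 0, 0, 1]]]'

```text
clock: 72.5
eef_pos: [421.9, -67.6, 268.5]
tcp_rot: [-3.141, -0.0, -3.095]
contact_force: [-0.6, -0.2, 0.4]
opening: 0.997
grasp_force: 0.0
```

Run:
```python
from h import *
snap('side','sf');w=load('sf');print(sense()['eef_pos'],sense()['contact_force'],proj(w,[[423,-267,64],[512,-277,64],[598,-285,64],grip(0)]))
c=cv2.resize(cv2.convertScaleAbs(w['img'][50:350,200:440].astype(np.uint8),alpha=1.3),None,fx=2,fy=2,interpolation=cv2.INTER_CUBIC)
cv2.imwrite('pics/sfc.png',c[:,:,::-1])
```

```text
[421.87193961 -67.83607003 268.4092027 ] [-0.30739921  1.10277099 -0.14179235] [[273.0820619  287.88573756]
 [306.92151705 288.16864732]
 [339.61175612 287.85895584]
 [280.00606566  65.48160299]]
```

View pics/sfc.png

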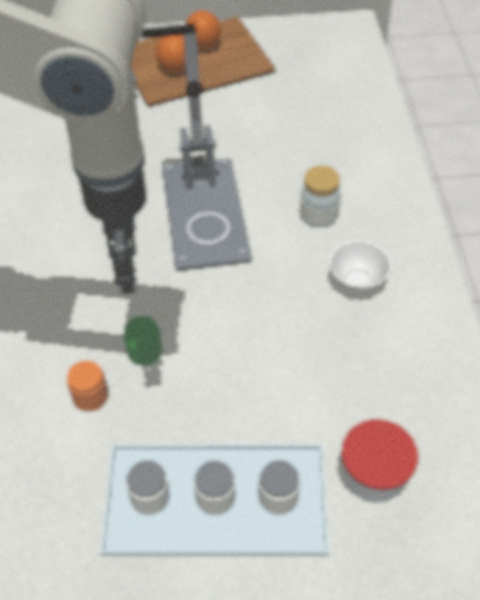

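The three pots stand upright in the tray at (148,485), (215,487) and (279,487) with no dark necks. The lever is upright at (170,30) and the bystanders are where they were. Handing in.

```bash
python3 -c "
from rig import sign_off
print(sign_off())"
```

```text
the job is handed in; nothing more can be done
None
```

All three lids were pressed home with the lever, all three pots stand upright in the fridge tray, the lever is at rest, and the job is handed in; the hand-in call returned no verdict.

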